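Pack housings in a row and latch the transit case

ROBOT

A 6-joint arm with a two-finger parallel gripper is mounted at the origin on the work surface. World frame = base frame: x ahead of the robot, y to its left, z up, the work surface at z = 0. Lengths are in m, angles in rad, forces in N, time in s.
With the tool pointing down it reaches from about 0.4 to 0.925 m from the base axis. Payload 3.4 kg.
Tool frame: the origin (TCP) lies between the finger pads; the fingertips stand r.tips_ahead ahead of it and the grasp point (between the pads) lies 6 mm ahead of it (r.tips_ahead is the distance from the TCP to the fingertips, in m); z points along the fingers, y is the line along which they close (so a half turn about z gives the same grasp; the last joint's range is limited). The gripper opens to 85 mm and grips with 20 to 120 N. Pads are 22 mm wide; open, the fingers measure 114 mm over their backs; the gripper's body (76 mm by 85 mm) begins 54 mm behind the grasp point. The pads swing forward as they close: fully open they stand 13 mm farther back than shut.
Start: joints at [-1.395, 0.307, 1.506, -0, 1.328, -0.073], TCP at [0.142, -0.557, 0.256] pointing down, gripper open.
Joint ranges: [-3.12, 3.12], [-1.05, 2.28], [0.14, 2.33], [-1.42, 4.57], [0.1, 2.73], [-2.68, 2.68]. Speed limits (rad/s): [2.57, 2.57, 3.14, 3.14, 3.14, 3.14].

INTERFACE

Orientations are given as a unit quaternion [w, x, y, z].
In Python, from station import r gives the robot as it stands.
- The arm moves only by the shell command python3 -m pendant 'ROWS' [FORCE]. ROWS is JSON, a list that holds one entry, the list of rows, each a list of 7 numbers: the shift along the world's x, y, z in m, then the turn, a rotation vector about the world's x, y, z in rad, then the finger opening in m, from 0 to 0.0854. In form: [[[x, y, z, ax, ay, az, fingers], ...]]. A call has 1 to 20 rows; each row shifts and turns the commanded pose from where the row before left it; what a row does not reach is not made up. A row lasts 1/10 s, in which the tool goes at most 50 mm and 8.59 degrees, less where a joint would pass 70% of its speed; a pose out of reach is approached as far as the arm can. A call is refused whole if a number of a shift passes 0.05 or a number of a turn 0.15, either way. A call with a gripper value outside its range is refused whole. The fingers move at their own pace and stop on an object; FORCE is the grip in N (left out, the last holds). Time passes only in rows, so rows that do not move let the fingers close. It gives the time, the measured TCP pose, the force, the opening and the grip force at its end, in the units of the state.
- r.sense(): the state, without advancing time (a new reading comes with each control period).
- r.get_image(name): name is "scene" or "top" or "wrist"; returns the picture (480x640x3 uint8, blue, green, red); there is no depth.
- r.camera_model(name): a dict with "mtx" (3x3 intrinsics, pixels), "world_from_camera" (4x4, takes a point from camera to world coordinates). Camera axes: x right, y down, z forward; pixel columns grow to the right and rows downward; lengths in m; the calibration is good to about 2 mm. A picture is of the moment at which its call begins: read the wrist's pose just before it. camera_model takes no time and is no camera call; for the wrist camera it gives the pose at the moment of the call.
- r.hand_in(): hands the job in; it is judged then, once.
Trained networks look in the newest picture that a camera, given by its name, has taken for a name from the list of things; names that differ only in an ending like _2 or _b are one class to them, and where a whole thing is asked for, a point or a joint stands for the part that bears it (a point fixed in the world has none). Each returns a list of dicts, best first, with "score" (0 to 1); they miss things now and then, are a little off and sometimes report something else, mostly with a low value. They report only what shows in the picture. A call takes as long as a camera call. They do not tell look-alikes from the thing itself.
- r.find_in(camera, thing): "point" ([column, row] as shares, 0 to 1, of the picture: columns of its width, rows of its height, amid what is visible of it).
- r.regions_of(camera, thing): "pixels" (480x640 bool, what is visible of it) and "point" ([column, row] as shares, 0 to 1, of the picture: columns of its width, rows of its height, amid what is visible of it).
The state is a dict: "time": time; "qpos": joint angles; "qd": joint speeds; "joint_efforts": joint torques, N m; "tcp_pos": TCP position; "tool_rot": TCP orientation; "force": force on the tool from outside, world axes, zero at the start; "ft_torque": the same for the moment, N m; "width": finger opening in m; "grip_force": force on a finger pad.
Only numpy, scipy, OpenCV 4.12 (cv2) and the standard library are available. Lean on these libraries where they do the work, as an engineer would, in place of code of your own. Each camera call takes 0.05 s, during which the arm holds its last target. There are 200 camera calls.

TASK

Pack all the aluminium housings from the cardboard sheet into the open transit case, upright, one to a bay in a side-by-side row that starts at the end nearest the robot and leaves no empty bay between. Then close the lid fully, edge to edge, and only after that turn both turnbuttons fully across, square over the lid, to secure it. Leave the other things on the table where they are.

Things in the scene. Friction and masses are not known exactly. Their poses are not given: they have to be found in the camera images.
- case: fixed grey transit case (base shell), 246 x 122 mm, 30 mm high, walls and floor 6 mm thick, open top. Origin: centre of its underside. x: along the long side away from the robot; y: towards the hinge. Four steel divider rods parallel to y (4 mm thick, tops 6 mm above the inner floor) part it into five bays in a row along x, each 42 mm wide, 110 mm long.
- lid (a joint): lid angle: 0 closed (its rim meets the case rim), grows as it opens, at most 2.4. It turns about the long top edge on the case +y side; the stiff hinge keeps it where it is left (about 3 N at the free edge moves it). The lid is an upside-down shell, 246 x 122 mm, 30 mm deep; closed, its flat top is 60 mm above the table.
- lid_hinge (a point): middle of the lid's hinge line (case y = +61 mm, 30 mm above the table)
- lid_edge (a point): point on the lid: middle of the long outer edge of its flat top on the free side (with the lid closed: case y = -61 mm, 60 mm above the table)
- bay0 (a point): bay 0 of the case: centre of its floor, 6 mm above the table, 46 mm from bay to bay (bay 0 is at the end nearest the robot)
- bay1 (a point): bay 1 of the case: centre of its floor, 6 mm above the table, 46 mm from bay to bay
- bay2 (a point): bay 2 of the case: centre of its floor, 6 mm above the table, 46 mm from bay to bay
- bay3 (a point): bay 3 of the case: centre of its floor, 6 mm above the table, 46 mm from bay to bay
- bay4 (a point): bay 4 of the case: centre of its floor, 6 mm above the table, 46 mm from bay to bay
- button_near (a joint): turnbutton at the end nearest the robot of the case's -y side: steel bar 10 mm thick (top 72 mm above the table) on a vertical pivot at case x -62 mm, y -77 mm, reaching 55 mm from it. 0: along the case side, knob towards case -x; negative: swung away from the case; pi/2: square across, knob over the lid. Stops at -1.2 and 1.62; stays where left.
- button_near_knob (a point): top centre of the upright round knob on the turnbutton's end: 16 mm diameter, 32 mm high above the bar, 45 mm from the pivot, its top 103 mm above the table
- button_far (a joint): turnbutton at the far end of the case's -y side: steel bar 10 mm thick (top 72 mm above the table) on a vertical pivot at case x +62 mm, y -77 mm, reaching 55 mm from it. 0: along the case side, knob towards case +x; negative: swung away from the case; pi/2: square across, knob over the lid. Stops at -1.2 and 1.62; stays where left.
- button_far_knob (a point): top centre of the upright round knob on the turnbutton's end: 16 mm diameter, 32 mm high above the bar, 45 mm from the pivot, its top 103 mm above the table
- housing0: a die-cast aluminium housing (up to five, all alike, some absent): flat foot 100 x 38 mm (own x and y) and 20 mm high, with a block 36 mm (x) by 30 mm (y) in the middle of its top, up to 44 mm; 0.2 kg. Origin: centre of its underside, z up.
- housing1: a die-cast aluminium housing (up to five, all alike, some absent): flat foot 100 x 38 mm (own x and y) and 20 mm high, with a block 36 mm (x) by 30 mm (y) in the middle of its top, up to 44 mm; 0.2 kg. Origin: centre of its underside, z up.
- housing2: a die-cast aluminium housing (up to five, all alike, some absent): flat foot 100 x 38 mm (own x and y) and 20 mm high, with a block 36 mm (x) by 30 mm (y) in the middle of its top, up to 44 mm; 0.2 kg. Origin: centre of its underside, z up.
- housing3: a die-cast aluminium housing (up to five, all alike, some absent): flat foot 100 x 38 mm (own x and y) and 20 mm high, with a block 36 mm (x) by 30 mm (y) in the middle of its top, up to 44 mm; 0.2 kg. Origin: centre of its underside, z up.
- housing4: a die-cast aluminium housing (up to five, all alike, some absent): flat foot 100 x 38 mm (own x and y) and 20 mm high, with a block 36 mm (x) by 30 mm (y) in the middle of its top, up to 44 mm; 0.2 kg. Origin: centre of its underside, z up.
- flange: bystander: dark steel flange, 64 mm disc 22 mm high, on the cardboard sheet among the housings. Origin: centre of its underside.
- squeeze_bottle: bystander: white bottle, 56 mm diameter, 100 mm high. Origin: centre of its underside.
- spray_bottle: bystander: clear bottle with green cap, 52 mm diameter, 110 mm high. Origin: centre of its underside.
- tape_roll: bystander: yellow roll, 76 mm diameter, 24 mm high. Origin: centre of its underside.
- screwdriver: bystander: screwdriver lying on the table. Origin: centre of its underside.
- parts_cup: bystander: blue cup, 72 mm diameter, 50 mm high. Origin: centre of its underside.
Mind the look-alikes: they are no part of the job. Leave any red or turquoise look-alike of the housing3 alone. What is shaped like the housing2 but yellow is not meant.

How it is judged:
On the way, in this order (a step that is already met when the one before it is completed fails the run):
1. every housing stands in its own bay, the row filled from the robot's end, the lid still open ((horizontal distance between housing0 and bay0 below 0.009 m or (horizontal distance between housing0 and bay1 below 0.009 m and horizontal distance between any of housing1, housing2, housing3, housing4 and bay0 below 0.009 m) or (horizontal distance between housing0 and bay2 below 0.009 m and horizontal distance between any of housing1, housing2, housing3, housing4 and bay1 below 0.009 m) or (horizontal distance between housing0 and bay3 below 0.009 m and horizontal distance between any of housing1, housing2, housing3, housing4 and bay2 below 0.009 m) or (horizontal distance between housing0 and bay4 below 0.009 m and horizontal distance between any of housing1, housing2, housing3, housing4 and bay3 below 0.009 m)) and z of each of housing0, housing1, housing2, housing3, housing4 in the frame of case below 0.009 m and angle between each of housing0, housing1, housing2, housing3, housing4's own z axis and vertical below 0.08 rad and (horizontal distance between housing1 and bay0 below 0.009 m or (horizontal distance between housing1 and bay1 below 0.009 m and horizontal distance between any of housing0, housing2, housing3, housing4 and bay0 below 0.009 m) or (horizontal distance between housing1 and bay2 below 0.009 m and horizontal distance between any of housing0, housing2, housing3, housing4 and bay1 below 0.009 m) or (horizontal distance between housing1 and bay3 below 0.009 m and horizontal distance between any of housing0, housing2, housing3, housing4 and bay2 below 0.009 m) or (horizontal distance between housing1 and bay4 below 0.009 m and horizontal distance between any of housing0, housing2, housing3, housing4 and bay3 below 0.009 m)) and (horizontal distance between housing2 and bay0 below 0.009 m or (horizontal distance between housing2 and bay1 below 0.009 m and horizontal distance between any of housing0, housing1, housing3, housing4 and bay0 below 0.009 m) or (horizontal distance between housing2 and bay2 below 0.009 m and horizontal distance between any of housing0, housing1, housing3, housing4 and bay1 below 0.009 m) or (horizontal distance between housing2 and bay3 below 0.009 m and horizontal distance between any of housing0, housing1, housing3, housing4 and bay2 below 0.009 m) or (horizontal distance between housing2 and bay4 below 0.009 m and horizontal distance between any of housing0, housing1, housing3, housing4 and bay3 below 0.009 m)) and (horizontal distance between housing3 and bay0 below 0.009 m or (horizontal distance between housing3 and bay1 below 0.009 m and horizontal distance between any of housing0, housing1, housing2, housing4 and bay0 below 0.009 m) or (horizontal distance between housing3 and bay2 below 0.009 m and horizontal distance between any of housing0, housing1, housing2, housing4 and bay1 below 0.009 m) or (horizontal distance between housing3 and bay3 below 0.009 m and horizontal distance between any of housing0, housing1, housing2, housing4 and bay2 below 0.009 m) or (horizontal distance between housing3 and bay4 below 0.009 m and horizontal distance between any of housing0, housing1, housing2, housing4 and bay3 below 0.009 m)) and (horizontal distance between housing4 and bay0 below 0.009 m or (horizontal distance between housing4 and bay1 below 0.009 m and horizontal distance between any of housing0, housing1, housing2, housing3 and bay0 below 0.009 m) or (horizontal distance between housing4 and bay2 below 0.009 m and horizontal distance between any of housing0, housing1, housing2, housing3 and bay1 below 0.009 m) or (horizontal distance between housing4 and bay3 below 0.009 m and horizontal distance between any of housing0, housing1, housing2, housing3 and bay2 below 0.009 m) or (horizontal distance between housing4 and bay4 below 0.009 m and horizontal distance between any of housing0, housing1, housing2, housing3 and bay3 below 0.009 m)) and value of joint lid above 0.6 rad), for 0.2 s.
2. the lid is closed edge to edge, the turnbuttons still clear of it (value of joint lid below 0.04 rad and value of joint each of button_near, button_far below 0.6 rad), for 0.2 s.
3. both turnbuttons are turned across the lid (value of joint lid below 0.04 rad and value of joint each of button_near, button_far above 1.35 rad), for 0.2 s.
At the end, for the whole second after the job is handed in: Every housing rests upright in a bay of its own (within 9 mm of its centre, tilt under 0.08 rad), the row fills the bays from bay 0 without a gap, the lid is within 0.04 rad of closed and both turnbuttons are beyond 1.35 rad (square across is 1.57) (all of step 3 and (horizontal distance between housing0 and bay0 below 0.009 m or (horizontal distance between housing0 and bay1 below 0.009 m and horizontal distance between any of housing1, housing2, housing3, housing4 and bay0 below 0.009 m) or (horizontal distance between housing0 and bay2 below 0.009 m and horizontal distance between any of housing1, housing2, housing3, housing4 and bay1 below 0.009 m) or (horizontal distance between housing0 and bay3 below 0.009 m and horizontal distance between any of housing1, housing2, housing3, housing4 and bay2 below 0.009 m) or (horizontal distance between housing0 and bay4 below 0.009 m and horizontal distance between any of housing1, housing2, housing3, housing4 and bay3 below 0.009 m)) and z of each of housing0, housing1, housing2, housing3, housing4 in the frame of case below 0.009 m and angle between each of housing0, housing1, housing2, housing3, housing4's own z axis and vertical below 0.08 rad and (horizontal distance between housing1 and bay0 below 0.009 m or (horizontal distance between housing1 and bay1 below 0.009 m and horizontal distance between any of housing0, housing2, housing3, housing4 and bay0 below 0.009 m) or (horizontal distance between housing1 and bay2 below 0.009 m and horizontal distance between any of housing0, housing2, housing3, housing4 and bay1 below 0.009 m) or (horizontal distance between housing1 and bay3 below 0.009 m and horizontal distance between any of housing0, housing2, housing3, housing4 and bay2 below 0.009 m) or (horizontal distance between housing1 and bay4 below 0.009 m and horizontal distance between any of housing0, housing2, housing3, housing4 and bay3 below 0.009 m)) and (horizontal distance between housing2 and bay0 below 0.009 m or (horizontal distance between housing2 and bay1 below 0.009 m and horizontal distance between any of housing0, housing1, housing3, housing4 and bay0 below 0.009 m) or (horizontal distance between housing2 and bay2 below 0.009 m and horizontal distance between any of housing0, housing1, housing3, housing4 and bay1 below 0.009 m) or (horizontal distance between housing2 and bay3 below 0.009 m and horizontal distance between any of housing0, housing1, housing3, housing4 and bay2 below 0.009 m) or (horizontal distance between housing2 and bay4 below 0.009 m and horizontal distance between any of housing0, housing1, housing3, housing4 and bay3 below 0.009 m)) and (horizontal distance between housing3 and bay0 below 0.009 m or (horizontal distance between housing3 and bay1 below 0.009 m and horizontal distance between any of housing0, housing1, housing2, housing4 and bay0 below 0.009 m) or (horizontal distance between housing3 and bay2 below 0.009 m and horizontal distance between any of housing0, housing1, housing2, housing4 and bay1 below 0.009 m) or (horizontal distance between housing3 and bay3 below 0.009 m and horizontal distance between any of housing0, housing1, housing2, housing4 and bay2 below 0.009 m) or (horizontal distance between housing3 and bay4 below 0.009 m and horizontal distance between any of housing0, housing1, housing2, housing4 and bay3 below 0.009 m)) and (horizontal distance between housing4 and bay0 below 0.009 m or (horizontal distance between housing4 and bay1 below 0.009 m and horizontal distance between any of housing0, housing1, housing2, housing3 and bay0 below 0.009 m) or (horizontal distance between housing4 and bay2 below 0.009 m and horizontal distance between any of housing0, housing1, housing2, housing3 and bay1 below 0.009 m) or (horizontal distance between housing4 and bay3 below 0.009 m and horizontal distance between any of housing0, housing1, housing2, housing3 and bay2 below 0.009 m) or (horizontal distance between housing4 and bay4 below 0.009 m and horizontal distance between any of housing0, housing1, housing2, housing3 and bay3 below 0.009 m)) and linear speed of each of housing0, housing1, housing2, housing3, housing4 below 0.02 m/s); the robot touches nothing.
It fails at once if a turnbutton is turned across (beyond 0.8 rad) while the lid is open (more than 0.25 rad) (value of joint lid above 0.25 rad and value of joint any of button_near, button_far above 0.8 rad).
It fails at once if a bystander is moved more than 60 mm (distance of any of flange, squeeze_bottle, spray_bottle, tape_roll, screwdriver, parts_cup from where it was at the start of the episode above 0.06 m).
It fails at once if a bottle or the cup is tipped over (angle between any of squeeze_bottle, spray_bottle, parts_cup's own z axis and vertical above 0.8 rad).
Of housing0, housing1, housing2, housing3, housing4 only 3 to 5 are there at a start; the rules pass over those that are not, and their reading is None.
At some moment in a run one of housing0, housing1, housing2, housing3, housing4 may be knocked a few centimetres aside while the robot is not near it.
It also fails if it takes over 210 s, if anything falls off the work surface, if the arm or the gripper's body presses on something with over 40 N, if the wrist force passes 120 N, or if a joint passes its speed limit or range.

## Working session

There is one attempt and no reset: what is moved stays moved. The work goes in short steps, Python scripts to look and compute and a shell command to move; the robot and the scene stay as the last step left them, time stands still between calls to the robot, and variables do not carry over. Pictures are saved under pics/ and viewed, at most 14 in all, crops included, and the job is handed in when it is done.

```bash
ls; mkdir -p pics; python3 - <<'E'
from station import r
import cv2
print(r.sense(), r.tips_ahead)
for n in("scene","top"):
    cv2.imwrite(f"pics/{n}0.png",r.get_image(n)); m=r.camera_model(n); print(n,m["mtx"],m["world_from_camera"])
E
```

```text
pics
{'time': 0.0, 'qpos': array([-1.39449513e+00,  3.07552712e-01,  1.50764205e+00, -3.85476633e-05,
        1.32839610e+00, -7.35018150e-02]), 'qd': array([-0.00036486,  0.00021088, -0.00138764, -0.00198417, -0.0008875 ,
       -0.00083616]), 'joint_efforts': array([ 1.49941803e-03, -4.57550240e+01, -2.51916593e+01,  5.56161922e-04,
        1.32539682e-02,  2.37985273e-05]), 'tcp_pos': array([ 0.14199923, -0.55653948,  0.25540443]), 'tool_rot': array([-9.96822746e-04,  9.92208868e-01,  1.24581552e-01, -7.00120076e-05]), 'force': array([-0.25194706, -0.00236189,  0.78171772]), 'ft_torque': array([-0.03323694, -0.02925204, -0.04050794]), 'grip_force': 0.0, 'width': 0.0851538767935172} 0.025
scene [[482.92868613   0.         317.32726363]
 [  0.         482.92868613 244.65946558]
 [  0.           0.           1.        ]] [[-0.86627449  0.31190784 -0.39023327  0.85735245]
 [ 0.4989817   0.50238336 -0.70613612  0.54733548]
 [-0.02420268 -0.80642697 -0.59083819  0.5795518 ]
 [ 0.          0.          0.          1.        ]]
top [[492.31187974   0.         319.63322588]
 [  0.         492.31187974 230.64444794]
 [  0.           0.           1.        ]] [[ 0.01315679 -0.99778754  0.06516848  0.48017532]
 [-0.99957055 -0.01483099 -0.02527364 -0.04315932]
 [ 0.02618424 -0.06480797 -0.99755417  1.2058904 ]
 [ 0.          0.          0.          1.        ]]
```

View pics/top0.png

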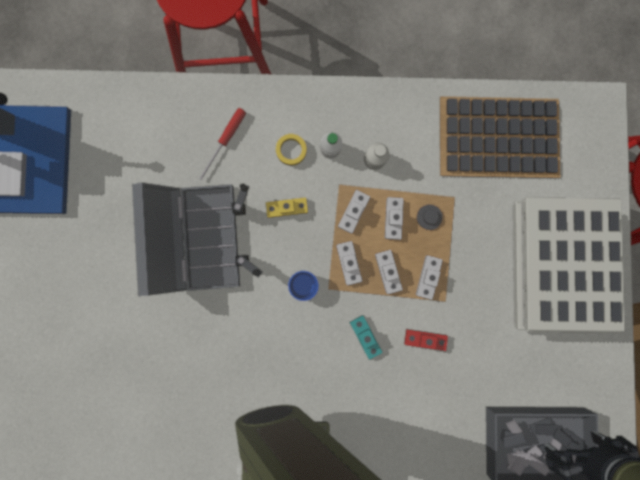

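View pics/scene0.png

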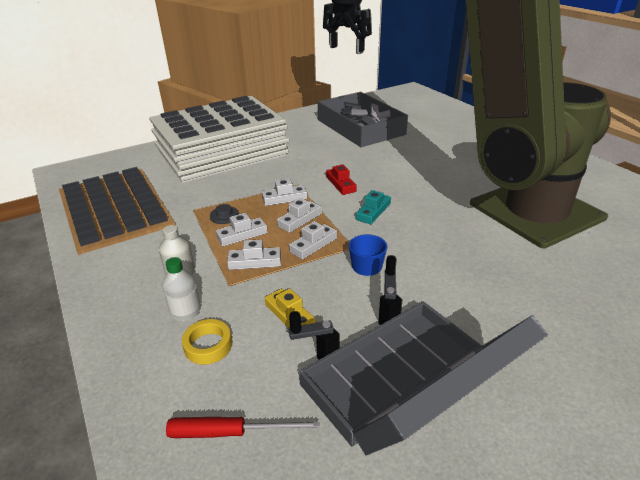

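The cardboard sheet, centred near (392,243) in the top view, carries five bright grey housings at (354,211), (395,218), (349,263), (389,272) and (430,277), plus the flange at (430,216). The look-alikes are off the sheet: yellow (287,207), turquoise (366,338) and red (427,340). The case is at (190,240) with its lid open to the left. The button bars swing outwards at (241,200) and (249,265).

```bash
cat > lib.py <<'E'
import numpy as np, cv2
from scipy.optimize import minimize
from station import r
from scipy.spatial.transform import Rotation as R
def proj(m,P):
    W=np.linalg.inv(m["world_from_camera"]); p=np.asarray(P)@W[:3,:3].T+W[:3,3]
    p=p@m["mtx"].T; return p[:,:2]/p[:,2:]
def back(m,uv,z):
    T=m["world_from_camera"]; d=T[:3,:3]@np.linalg.solve(m["mtx"],[uv[0],uv[1],1]); c=T[:3,3]
    return c+d*(z-c[2])/d[2]
def box(a,b,z0,z1): return np.array([[i*a/2,j*b/2,k] for i in(-1,1) for j in(-1,1) for k in(z0,z1)])
FOOT,BLOCK=box(.1,.038,0,.02),box(.036,.03,.02,.044)
def place(P,x,y,yaw,z=0):
    c,s=np.cos(yaw),np.sin(yaw); return P@np.array([[c,s,0],[-s,c,0],[0,0,1]])+[x,y,z]
def sil(m,p,S=4,z=0):
    im=np.zeros((480,640),np.uint8)
    for B in(FOOT,BLOCK):
        h=cv2.convexHull(proj(m,place(B,*p,z)).astype(np.float32))
        cv2.fillConvexPoly(im,np.round(h*16).astype(np.int32),255,cv2.LINE_AA,4)
    return im/255.
def fit(m,mask,z=0):
    mask=mask.astype(np.uint8); v,u=np.nonzero(mask); c=back(m,(u.mean(),v.mean()),z+.02)
    pts=np.array([back(m,q,z+.02)[:2] for q in zip(u[::7],v[::7])]); w,V=np.linalg.eigh(np.cov(pts.T)); yaw=np.arctan2(V[1,1],V[0,1])
    f=lambda q:np.abs(sil(m,(q[0]/100,q[1]/100,q[2]/10),z=z)-mask).sum()/mask.sum()
    o=minimize(f,[c[0]*100,c[1]*100,yaw*10],method="Nelder-Mead",options=dict(initial_simplex=np.array([c[0]*100,c[1]*100,yaw*10])+np.array([[0,0,0],[.6,0,0],[0,.6,0],[0,0,1.]]),maxiter=150))
    return o.x[0]/100,o.x[1]/100,(o.x[2]/10+np.pi/2)%np.pi-np.pi/2,o.fun
def bright(im): # bare aluminium: bright, unsaturated
    h=cv2.cvtColor(im,cv2.COLOR_BGR2HSV); return h
def housings(cam):
    im=r.get_image(cam); m=r.camera_model(cam); out=[]
    for d in r.regions_of(cam,"housing0"):
        px=d["pixels"]; col=np.median(im[px],axis=0)
        out.append((round(d["score"],2),int(px.sum()),np.round(np.array(d["point"])*[640,480]).astype(int),col.astype(int),np.round(fit(m,px),4)))
    return out
def rpy(): 
    s=r.sense(); q=s["tool_rot"]; M=R.from_quat([q[1],q[2],q[3],q[0]]).as_matrix(); 
    print("t",round(s["time"],2),"tcp",np.round(s["tcp_pos"],4),"yaxis yaw",round(float(np.arctan2(M[1,1],M[0,1])),4),"tilt z",np.round(M[:,2],3),"q6",round(s["qpos"][5],3),"w",round(s["width"],4),"F",np.round(s["force"],1))
    return s
E
python3 - <<'E'
from lib import *
for h in housings("top"): print(*h)
rpy()
m=r.camera_model("wrist"); print(m["mtx"],m["world_from_camera"])
r.get_image("top");m=r.camera_model("top")
for n,z in [("case",.03),("lid",.1),("button_near_knob",.103),("button_far_knob",.103),("button_near",.07),("button_far",.07),("flange",.02),("parts_cup",.05)]:
    for d in r.find_in("top",n)[:2]:
        uv=np.array(d["point"])*[640,480]; print(n,d["score"],uv.round(),back(m,uv,z).round(3))
E
```

```text
0.76 664 [388 270] [152 152 154] [ 0.4623 -0.2412  0.2962  0.1842]
0.72 679 [353 265] [152 153 156] [ 0.4811 -0.145   0.2691  0.1197]
0.71 635 [353 213] [155 156 158] [ 0.608  -0.1555 -0.4521  0.1568]
0.71 739 [425 342] [ 59  61 137] [ 0.2995 -0.332   1.4495  0.1103]
0.67 675 [426 276] [154 155 156] [ 0.4479 -0.34   -0.2788  0.2226]
0.65 661 [283 207] [ 75 132 145] [ 0.6141  0.0088 -1.4672  0.1545]
0.63 761 [397 218] [150 151 153] [ 0.5933 -0.2536 -0.0526  0.0694]
0.58 668 [364 337] [123 125  68] [ 0.3061 -0.185   0.4908  0.1642]
0.51 227 [250 265] [81 80 79] [0.4766 0.0902 0.8148 2.36  ]
t 0.2 tcp [ 0.1421 -0.5568  0.2557] yaxis yaw -1.321 tilt z [-0.     0.001 -1.   ] q6 -0.073 w 0.0857 F [ 0.   0.7 -0.3]
[[430.23009514   0.         319.54904387]
 [  0.         430.23009514 239.29551081]
 [  0.           0.           1.        ]] [[ 2.46640932e-01 -9.35320698e-01 -2.53660094e-01  2.07265723e-01]
 [-9.69106638e-01 -2.38247038e-01 -6.38018314e-02 -5.39900297e-01]
 [-7.58592521e-04  2.61559824e-01 -9.65186968e-01  3.72920339e-01]
 [ 0.00000000e+00  0.00000000e+00  0.00000000e+00  1.00000000e+00]]
case 0.86 [186. 236.] [0.54  0.244 0.03 ]
case 0.66 [389. 272.] [ 0.459 -0.239  0.03 ]
lid 0.77 [157. 239.] [0.529 0.291 0.1  ]
lid 0.51 [295. 145.] [ 0.747 -0.013  0.1  ]
button_near_knob 0.73 [249. 265.] [0.474 0.085 0.103]
button_far_knob 0.52 [237. 197.] [0.626 0.116 0.103]
button_near 0.77 [247. 266.] [0.47  0.094 0.07 ]
button_near 0.23 [425. 276.] [ 0.454 -0.317  0.07 ]
button_far 0.69 [239. 197.] [0.63  0.115 0.07 ]
flange 0.82 [426. 215.] [ 0.601 -0.332  0.02 ]
flange 0.34 [398. 215.] [ 0.598 -0.262  0.02 ]
parts_cup 0.95 [304. 285.] [ 0.427 -0.037  0.05 ]
```

```bash
python3 -m pendant '[[[0.035,0.029,0.004,0,0,0.12,0.085],[0.035,0.029,0.004,0,0,0.12,0.085],[0.035,0.029,0.004,0,0,0.12,0.085],[0.035,0.029,0.004,0,0,0.12,0.085],[0.035,0.029,0.004,0,0,0.12,0.085],[0.035,0.029,0.004,0,0,0.12,0.085],[0.035,0.029,0.004,0,0,0.12,0.085],[0.035,0.029,0.004,0,0,0.12,0.085],[0.035,0.029,0.004,0,0,0.12,0.085],[0.035,0.029,0.004,0,0,0.12,0.085],[0.035,0.029,0.004,0,0,0.12,0.085],[0,0,0,0,0,0,0.085],[0,0,0,0,0,0,0.085]]]'
python3 - <<'E'
from lib import *
rpy(); im=r.get_image("wrist"); cv2.imwrite("pics/w0.png",im); np.save("w0m.npy",r.camera_model("wrist"),allow_pickle=True)
E
```

```text
time: 1.95
tcp_pos: [0.5277, -0.2373, 0.3001]
tool_rot: [-0.0, 0.707, 0.707, -0.0]
force: [-1.1, 1.2, 0.3]
width: 0.0848
grip_force: 0.0
t 1.95 tcp [ 0.5277 -0.2373  0.3001] yaxis yaw 0.0008 tilt z [-0.001 -0.    -1.   ] q6 -0.496 w 0.0848 F [-1.1  1.2  0.3]
```

View pics/w0.png

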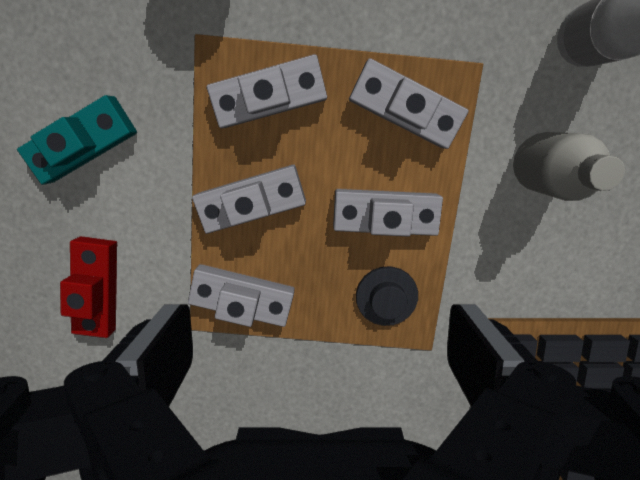

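The wrist view shows five bare aluminium housings on the sheet: (267,91), (408,103), (248,199), (388,212) and (241,295). The flange is at (387,296). Turquoise (77,139) and red (88,287) are off the sheet on the left and not meant.

```bash
cat >> lib.py <<'E'
def metal(im,x0=0,seedbrown=True):
    h=cv2.cvtColor(im,cv2.COLOR_BGR2HSV); H,S,V=cv2.split(h)
    brown=((S>70)&(H>5)&(H<25)&(V>40)).astype(np.uint8)
    n,l,st,_=cv2.connectedComponentsWithStats(cv2.morphologyEx(brown,cv2.MORPH_OPEN,np.ones((3,3))))
    b=(l==1+np.argmax(st[1:,4])).astype(np.uint8)
    hull=cv2.convexHull(cv2.findNonZero(b)); sheet=np.zeros_like(b); cv2.fillConvexPoly(sheet,hull,1)
    g=((S<45)&(V>85)&(sheet>0)).astype(np.uint8)
    g=cv2.morphologyEx(g,cv2.MORPH_OPEN,np.ones((3,3)))
    out=[]
    for c in cv2.findContours(g,cv2.RETR_EXTERNAL,cv2.CHAIN_APPROX_NONE)[0]:
        if cv2.contourArea(c)>1500:
            k=np.zeros_like(b); cv2.drawContours(k,[c],-1,1,-1); out.append(k)
    return out
def onsheet(save=None):
    s=rpy(); im=r.get_image("wrist"); m=r.camera_model("wrist"); o=im.copy(); ps=[]
    for k in metal(im):
        p=fit(m,k); ps.append(p); v,u=np.nonzero(k); print(int(u.mean()),int(v.mean()),int(k.sum()),np.round(p,4),"d from tcp mm",np.round((np.array(p[:2])-s["tcp_pos"][:2])*1000,1))
        cs=cv2.findContours((sil(m,p)>.5).astype(np.uint8),cv2.RETR_EXTERNAL,cv2.CHAIN_APPROX_NONE)[0]; cv2.drawContours(o,cs,-1,(0,0,255),1); cv2.drawContours(o,cv2.findContours(k,0,1)[0],-1,(0,255,0),1)
    if save: cv2.imwrite(save,o)
    return ps
E
python3 -c "
from lib import *
onsheet('pics/w1.png')"
```

```text
t 2.0 tcp [ 0.5267 -0.238   0.3   ] yaxis yaw -0.0009 tilt z [-0.001 -0.    -1.   ] q6 -0.496 w 0.0848 F [-0.2 -0.5 -0.4]
241 295 4422 [ 0.4489 -0.34   -0.2431  0.0912] d from tcp mm [ -77.9 -102. ]Traceback (most recent call last):
  File "<string>", line 3, in <module>
    onsheet('pics/w1.png')
    ~~~~~~~^^^^^^^^^^^^^^^
  File "lib.py", line 56, in onsheet
    cs=cv2.findContours((sil(m,p)>.5).astype(np.uint8),cv2.RETR_EXTERNAL,cv2.CHAIN_APPROX_NONE)[0]; cv2.drawContours(o,cs,-1,(0,0,255),1); cv2.drawContours(o,cv2.findContours(k,0,1)[0],-1,(0,255,0),1)
                         ~~~^^^^^
  File "lib.py", line 18, in sil
    h=cv2.convexHull(proj(m,place(B,*p,z)).astype(np.float32))
                            ~~~~~^^^^^^^^
TypeError: place() takes from 4 to 5 positional arguments but 6 were given
```

```bash
sed -i 's/sil(m,p)>/sil(m,p[:3])>/' lib.py
python3 -c "
from lib import *
onsheet('pics/w1.png')"
```

```text
t 2.05 tcp [ 0.5263 -0.2386  0.3   ] yaxis yaw -0.0021 tilt z [-0.001 -0.    -1.   ] q6 -0.496 w 0.0849 F [ 0.9 -0.5  0.1]
242 295 4418 [ 0.4494 -0.3403 -0.2439  0.0916] d from tcp mm [ -76.9 -101.7]
390 210 4200 [ 0.593  -0.2541 -0.0576  0.1559] d from tcp mm [ 66.7 -15.5]
253 196 3915 [ 0.461  -0.2414  0.3081  0.2114] d from tcp mm [-65.2  -2.9]
410 100 4559 [ 0.6077 -0.1553 -0.4321  0.2249] d from tcp mm [81.5 83.2]
271 86 4361 [ 0.4822 -0.1446  0.2491  0.2789] d from tcp mm [-44.1  93.9]
```

View pics/w1.png

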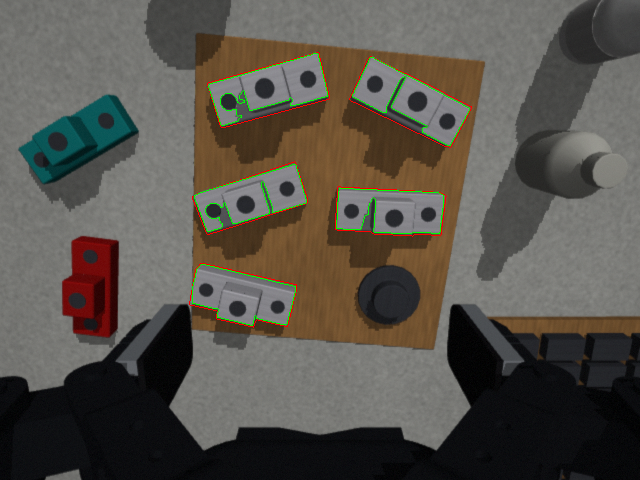

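Red model outlines match all five housings to within a pixel or so. Next, the case.

```bash
sed -i 's/    g=cv2.morphologyEx(g,cv2.MORPH_OPEN,np.ones((3,3)))/    g=cv2.morphologyEx(cv2.morphologyEx(g,cv2.MORPH_OPEN,np.ones((3,3))),cv2.MORPH_CLOSE,np.ones((9,9)))/' lib.py
python3 -m pendant '[[[0,0.037,0.004,0,0,0.143,0.05],[0,0.037,0.004,0,0,0.143,0.05],[0,0.037,0.004,0,0,0.143,0.05],[0,0.037,0.004,0,0,0.143,0.05],[0,0.037,0.004,0,0,0.143,0.05],[0,0.037,0.004,0,0,0.143,0.05],[0,0.037,0.004,0,0,0.143,0.05],[0,0.037,0.004,0,0,0.143,0.05],[0,0.037,0.004,0,0,0.143,0.05],[0,0.037,0.004,0,0,0.143,0.05],[0,0.037,0.004,0,0,0.143,0.05],[0,0,0,0,0,0,0.05],[0,0,0,0,0,0,0.05],[0,0,0,0,0,0,0.05]]]'
python3 - <<'E'
from lib import *
s=rpy(); im=r.get_image("wrist"); m=r.camera_model("wrist"); cv2.imwrite("pics/c0.png",im); np.savez("c0.npz",T=m["world_from_camera"],K=m["mtx"],tcp=s["tcp_pos"])
E
```

```text
time: 3.5
tcp_pos: [0.5269, 0.1671, 0.3441]
tool_rot: [-0.0, 0.001, 1.0, -0.0]
force: [0.4, 0.4, -0.1]
width: 0.0498
grip_force: 0.0
t 3.5 tcp [0.5269 0.1671 0.3441] yaxis yaw 1.5689 tilt z [-0.001 -0.001 -1.   ] q6 -1.338 w 0.0498 F [ 0.4  0.4 -0.1]
```

View pics/c0.png

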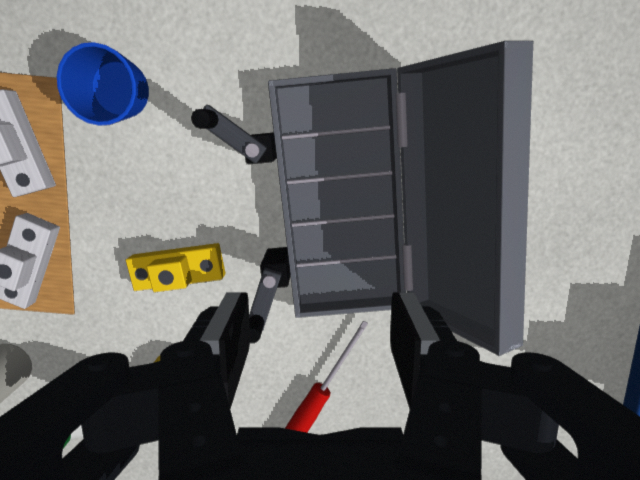

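The case fills the middle of the view, near end at the top. Outer rim corners are about (269,81), (398,69), (297,317) and (403,306). Rods run (281,137)-(391,127), (287,183)-(392,172), (291,226)-(393,216) and (295,265)-(396,257). The lid is open to the right. The near button pivot is at (252,151) with its knob at (204,118); the far pivot is at (269,282) with its knob at (255,328).

```bash
python3 - <<'E'
from lib import *
from scipy.optimize import least_squares
d=np.load("c0.npz"); m=dict(mtx=d["K"],world_from_camera=d["T"]); im=cv2.imread("pics/c0.png"); g=cv2.cvtColor(im,6).astype(float)
rods=[((281,137),(391,127)),((287,183),(392,172)),((291,226),(393,216)),((295,265),(396,257))]
obs=[]
for i,(a,b) in enumerate(rods):
    for c in range(a[0]+45,b[0]-5,4):
        rr=a[1]+(b[1]-a[1])*(c-a[0])/(b[0]-a[0]); rows=np.arange(int(rr)-6,int(rr)+7); v=g[rows,c]; w=np.clip(v-np.median(v)-4,0,None)
        if w.sum()>5: obs.append((i,c,(w*rows).sum()/w.sum(),w.max()))
print(len(obs),obs[::20])
corn=np.array([[269,81],[398,69],[297,317],[403,306.]]); C=np.array([[-.123,-.061,.03],[-.123,.061,.03],[.123,-.061,.03],[.123,.061,.03]])
def f(q,full=False):
    p=[q[0],q[1],q[2]]; e=(proj(m,place(C,*p))-corn).ravel()*.5
    er=[]
    for i,c,v,_ in obs:
        l=proj(m,place(np.array([[-.069+.046*i,-.055,.011],[-.069+.046*i,.055,.011]]),*p)); er.append(l[0,1]+(l[1,1]-l[0,1])*(c-l[0,0])/(l[1,0]-l[0,0])-v)
    if full: print(np.round(e/.5,1)); print([ (i,np.round(np.mean([x for x,o in zip(er,obs) if o[0]==i]),2)) for i in range(4)])
    return np.r_[e,np.array(er)]
o=least_squares(f,[.54,.2,0],loss="soft_l1"); f(o.x,True); print("case",o.x.round(4)); np.save("case.npy",o.x)
for i in range(5): print("bay",i,place(np.array([[-.092+.046*i,0,.006]]),*o.x).round(4))
print("hinge",place(np.array([[0,.061,.03]]),*o.x),"pivots",place(np.array([[-.062,-.077,.07],[.062,-.077,.07]]),*o.x).round(4), proj(m,place(np.array([[-.062,-.077,.07],[.062,-.077,.07]]),*o.x)).round())
for n,k in(("near",(204,118)),("far",(255,326))): print(n,"knob",back(m,k,.103).round(4))
print("lid edge pix z?",proj(m,place(np.array([[-.123,.061+.122*np.cos(t)*-1,.03+.122*np.sin(t)] for t in(1.57,1.8,2.0,2.2,2.4)]),*o.x)).round())
E
```

```text
55 [(0, 326, np.float64(132.72413793103448), np.float64(35.0)), (1, 352, np.float64(175.8), np.float64(37.0)), (2, 380, np.float64(216.632183908046), np.float64(33.0))]
[-0.7 -1.4 -0.4 -2.2 -0.9  0.7  4.9  2.3]
[(0, np.float64(-0.01)), (1, np.float64(0.01)), (2, np.float64(0.02)), (3, np.float64(-0.11))]
case [0.5394 0.1909 0.0898]
bay 0 [[0.4478 0.1826 0.006 ]]
bay 1 [[0.4936 0.1868 0.006 ]]
bay 2 [[0.5394 0.1909 0.006 ]]
bay 3 [[0.5852 0.195  0.006 ]]
bay 4 [[0.6311 0.1991 0.006 ]]
hinge [[0.5339589  0.25163982 0.03      ]] pivots [[0.4846 0.1086 0.07  ]
 [0.6081 0.1198 0.07  ]] [[254. 149.]
 [271. 280.]]
near knob [0.458  0.0748 0.103 ]
far knob [0.6408 0.1081 0.103 ]
lid edge pix z? [[429.  44.]
 [470.  40.]
 [500.  39.]
 [523.  39.]
 [537.  41.]]
```

```bash
python3 -m pendant '[[[0.0055,-0.0351,-0.008,0,0,-0.1356,0.06],[0.0055,-0.0351,-0.008,0,0,-0.1356,0.06],[0.0055,-0.0351,-0.008,0,0,-0.1356,0.06],[0.0055,-0.0351,-0.008,0,0,-0.1356,0.06],[0.0055,-0.0351,-0.008,0,0,-0.1356,0.06],[0.0055,-0.0351,-0.008,0,0,-0.1356,0.06],[0.0055,-0.0351,-0.008,0,0,-0.1356,0.06],[0.0055,-0.0351,-0.008,0,0,-0.1356,0.06],[0.0055,-0.0351,-0.008,0,0,-0.1356,0.06],[0.0055,-0.0351,-0.008,0,0,-0.1356,0.06],[0.0055,-0.0351,-0.008,0,0,-0.1356,0.06],[0.0055,-0.0351,-0.008,0,0,-0.1356,0.06],[0,0,0,0,0,0,0.06],[0,0,0,0,0,0,0.06]]]' >/dev/null
python3 -c "
from lib import *
onsheet('pics/w2.png')"
```

```text
t 4.95 tcp [ 0.5919 -0.2542  0.2476] yaxis yaw -0.0583 tilt z [-0.002  0.001 -1.   ] q6 -0.413 w 0.0601 F [ 0.3  0.9 -0.5]
173 300 2561 [ 0.4519 -0.3358 -0.1448  1.548 ] d from tcp mm [-140.   -81.5]
319 205 5993 [ 0.5927 -0.2525 -0.0487  0.0638] d from tcp mm [0.8 1.7]
160 198 5631 [ 0.4612 -0.2398  0.2942  0.1057] d from tcp mm [-130.7   14.4]
330 75 6892 [ 0.6074 -0.154  -0.4454  0.0874] d from tcp mm [ 15.5 100.2]
164 70 7148 [ 0.4808 -0.1429  0.232   0.1589] d from tcp mm [-111.1  111.3]
```

```bash
python3 -m pendant '[[[0.0008,0.001,-0.05,0,0,0,0.06],[0,0,-0.05,0,0,0,0.06],[0,0,-0.05,0,0,0,0.06],[0,0,-0.03,0,0,0,0.06],[0,0,-0.02,0,0,0,0.06],[0,0,0,0,0,0,0.06],[0,0,0,0,0,0,0.02],[0,0,0,0,0,0,0.02],[0,0,0,0,0,0,0.02],[0,0,0,0,0,0,0.02],[0,0,0,0,0,0,0.02],[0,0,0,0,0,0,0.02]]]' 60
python3 -c "
from lib import *
rpy()"
```

```text
time: 6.2
tcp_pos: [0.5952, -0.2517, 0.0504]
tool_rot: [0.002, 0.726, 0.687, 0.001]
force: [-0.9, 1.4, 8.0]
width: 0.0351
grip_force: 62.8
t 6.2 tcp [ 0.5952 -0.2517  0.0504] yaxis yaw -0.0552 tilt z [ 0.003 -0.001 -1.   ] q6 -0.411 w 0.0351 F [-0.9  1.4  8. ]
```

```bash
python3 -m pendant '[[[0,0,0.05,0,0,0,0.02],[0,0,0.05,0,0,0,0.02],[0,0,0.05,0,0,0,0.02],[-0.0112,0.0335,0,0,0,0.132,0.02],[-0.0112,0.0335,0,0,0,0.132,0.02],[-0.0112,0.0335,0,0,0,0.132,0.02],[-0.0112,0.0335,0,0,0,0.132,0.02],[-0.0112,0.0335,0,0,0,0.132,0.02],[-0.0112,0.0335,0,0,0,0.132,0.02],[-0.0112,0.0335,0,0,0,0.132,0.02],[-0.0112,0.0335,0,0,0,0.132,0.02],[-0.0112,0.0335,0,0,0,0.132,0.02],[-0.0112,0.0335,0,0,0,0.132,0.02],[-0.0112,0.0335,0,0,0,0.132,0.02],[-0.0112,0.0335,0,0,0,0.132,0.02],[-0.0112,0.0335,0,0,0,0.132,0.02],[0,0,0,0,0,0,0.02],[0,0,0,0,0,0,0.02]]]'
python3 - <<'E'
from lib import *
s=rpy(); im=r.get_image("wrist"); m=r.camera_model("wrist"); cv2.imwrite("pics/h0.png",im); np.savez("h0.npz",T=m["world_from_camera"],K=m["mtx"],tcp=s["tcp_pos"])
E
```

```text
time: 8.0
tcp_pos: [0.4478, 0.1846, 0.1984]
tool_rot: [0.0, -0.046, 0.999, -0.0]
force: [-1.0, 0.1, -2.4]
width: 0.0344
grip_force: 61.8
t 8.0 tcp [0.4478 0.1846 0.1984] yaxis yaw 1.6623 tilt z [ 0. -0. -1.] q6 -1.358 w 0.0344 F [-1.   0.1 -2.4]
```

View pics/h0.png

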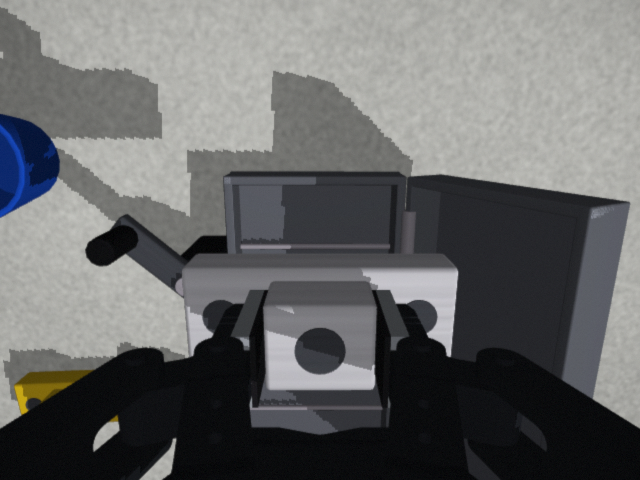

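Housing held square between the fingers. Its foot spans (184..457, 254..), the block top is around (320,350), and bay 0 sits above it at (315,215).

```bash
cat >> lib.py <<'E'
def inhand(case,path=None):
    s=rpy(); im=r.get_image("wrist") if path is None else cv2.imread(path+".png")
    if path: d=np.load(path.split('/')[-1]+".npz"); m=dict(mtx=d["K"],world_from_camera=d["T"]); tcp=d["tcp"]
    else: m=r.camera_model("wrist"); tcp=s["tcp_pos"]
    yaw=case[2]+np.pi/2
    g=cv2.GaussianBlur(cv2.cvtColor(im,6),(1,5),0).astype(float); o=im.copy()
    # rows of strongest vertical gradients in columns clear of shade over the foot
    for cols in((200,240),(405,445)):
        p=g[225:300,cols[0]:cols[1]].mean(1); dg=np.gradient(p); print(cols,"edges",[(225+i,round(dg[i],1)) for i in range(1,74) if abs(dg[i])>4 and abs(dg[i])>=abs(dg[i-1]) and abs(dg[i])>=abs(dg[i+1])])
    z0=tcp[2]-.0504
    for e in(-.002,0,.002):
        q=np.array([[0,.019+e,0],[0,.019+e,.02],[0,.015+e,.044]]); P=place(q,tcp[0],tcp[1],yaw,z0); print("off",e,"rows foot bottom/top, block top",proj(m,P)[:,1].round(1))
    return im,m
E
python3 - <<'E'
from lib import *
c=np.load("case.npy"); im,m=inhand(c,"pics/h0")
# bay0 view from here: rod 0 and near wall prediction
Q=np.array([[-.069,-.03,.012],[-.069,.03,.012],[-.123,-.061,.03],[-.123,.061,.03]]); print(proj(m,place(Q,*c)).round(1))
g=cv2.cvtColor(im,6); print([ (c0,[int(225+np.argmax(g[235:255,c0-1:c0+2].mean(1))+10)]) for c0 in range(290,380,15)])
E
```

```text
t 8.05 tcp [0.4481 0.1839 0.1984] yaxis yaw 1.6609 tilt z [ 0.    -0.001 -1.   ] q6 -1.358 w 0.0349 F [-0.2  0.8 -3.2]
(200, 240) edges [(235, np.float64(-19.9)), (253, np.float64(13.8)), (268, np.float64(8.7))]
(405, 445) edges [(253, np.float64(5.2)), (268, np.float64(17.5))]
off -0.002 rows foot bottom/top, block top [244.4 259.5 295.8]
off 0 rows foot bottom/top, block top [239.6 254.2 289.7]
off 0.002 rows foot bottom/top, block top [234.8 248.9 283.6]
[[276.6 246. ]
 [358.3 246. ]
 [224.9 175.1]
 [409.5 175. ]]
[(290, [246]), (305, [246]), (320, [246]), (335, [246]), (350, [246]), (365, [246])]
```

```bash
python3 - <<'E'
from lib import *
from scipy.optimize import least_squares
c=np.load("case.npy"); d=np.load("h0.npz"); m=dict(mtx=d["K"],world_from_camera=d["T"]); tcp=d["tcp"]; im=cv2.imread("pics/h0.png")
g=cv2.GaussianBlur(cv2.cvtColor(im,6),(5,1),0).astype(float)
for rows,lo,hi in(((257,264),170,210),((257,264),430,480)):
    dg=np.gradient(g[rows[0]:rows[1],lo:hi].mean(0)); print("col edge",lo+np.argmax(abs(dg)))
p=cv2.cvtColor(im,6)[270:330,340:370].mean(1); dg=np.gradient(p); print([(270+i,round(dg[i],1)) for i in range(60) if abs(dg[i])>5])
yaw=c[2]+np.pi/2
def f(q): 
    P=place(np.array([[0,.019,0],[0,.019,.02],[0,.015,.044]])+[0,-q[0],0],tcp[0],tcp[1],yaw,tcp[2]-q[1]); return proj(m,P)[:,1]-[253,268,305]
o=least_squares(f,[0,.05]); print("offset +x, tcp above foot",o.x,f(o.x))
for e in(-.05,.05): print(proj(m,place(np.array([[e,.019-o.x[0],.01]]),tcp[0],tcp[1],yaw,tcp[2]-o.x[1])))
E
```

```text
col edge 190
col edge 451
[(276, np.float64(-6.2)), (280, np.float64(-15.3)), (281, np.float64(-18.5)), (282, np.float64(-6.8)), (304, np.float64(7.1)), (305, np.float64(9.5)), (306, np.float64(8.6)), (307, np.float64(6.2))]
offset +x, tcp above foot [0.0065527  0.05381532] [-0.32626477  0.41661362 -0.10816803]
[[192.95779626 260.09157112]]
[[447.52589204 260.09969515]]
```

```bash
python3 -m pendant '[[[-0.0055,-0.002,-0.04,0,0,0,0.02],[0,0,-0.04,0,0,0,0.02],[0,0,-0.03,0,0,0,0.02],[0,0,0,0,0,0,0.02],[0,0,0,0,0,0,0.02],[0,0,0,0,0,0,0.02]]]'
python3 - <<'E'
from lib import *
s=rpy(); im=r.get_image("wrist"); m=r.camera_model("wrist"); cv2.imwrite("pics/h1.png",im); np.savez("h1.npz",T=m["world_from_camera"],K=m["mtx"],tcp=s["tcp_pos"])
E
```

```text
time: 8.65
tcp_pos: [0.4446, 0.182, 0.0898]
tool_rot: [0.002, -0.044, 0.999, 0.0]
force: [-0.1, -0.3, -2.1]
width: 0.0348
grip_force: 61.7
t 8.65 tcp [0.4446 0.182  0.0898] yaxis yaw 1.6596 tilt z [ 0.003  0.001 -1.   ] q6 -1.359 w 0.0348 F [-0.1 -0.3 -2.1]
```

View pics/h1.png

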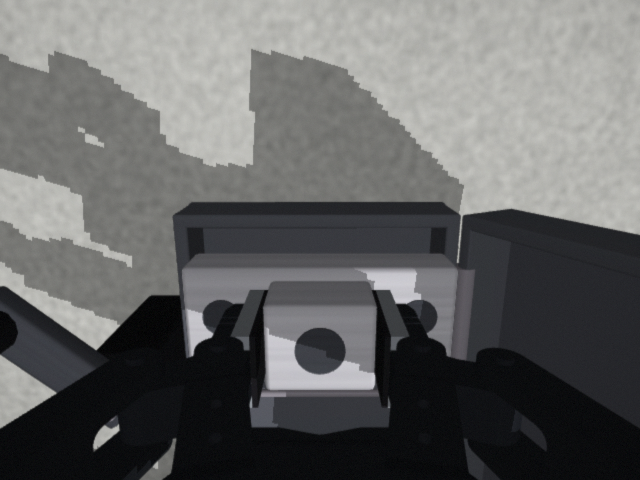

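Housing hovers over bay 0. The near wall's inner rim is at row ~227, rim corners are (175,215) and (459,215), and the foot's lower front edge is at row 253.

```bash
python3 - <<'E'
from lib import *
from scipy.optimize import least_squares
c=np.load("case.npy"); d=np.load("h1.npz"); m=dict(mtx=d["K"],world_from_camera=d["T"]); tcp=d["tcp"]; im=cv2.imread("pics/h1.png")
g=cv2.cvtColor(im,6).astype(float)
dg=np.gradient(g[195:320,395:425].mean(1)); print([(195+i,round(dg[i],1)) for i in range(1,124) if abs(dg[i])>4])
print("pred rim outer/inner rows",proj(m,place(np.array([[-.123,0,.03],[-.117,0,.03],[-.123,-.061,.03],[-.123,.061,.03]]),*c)).round(1).tolist())
for bx in(-.006,-.003,0): # housing centre offset in case x from bay0 nominal
    P=place(np.array([[-.092+bx-.019,0,0],[-.092+bx-.019,0,.02],[-.092+bx-.015,0,.044]]),*c)+[0,0,tcp[2]-.0504]
    print(bx,proj(m,P)[:,1].round(1))
E
```

```text
[(200, np.float64(-7.4)), (201, np.float64(-34.0)), (202, np.float64(-32.5)), (203, np.float64(-5.7)), (214, np.float64(8.5)), (215, np.float64(6.7)), (252, np.float64(4.8)), (253, np.float64(8.8)), (254, np.float64(4.5)), (266, np.float64(7.9)), (267, np.float64(15.7)), (268, np.float64(17.9)), (269, np.float64(14.3)), (270, np.float64(10.9)), (271, np.float64(10.4)), (272, np.float64(9.8)), (273, np.float64(6.4)), (292, np.float64(4.6)), (293, np.float64(5.7)), (299, np.float64(-17.6)), (300, np.float64(-24.1)), (301, np.float64(-16.4)), (302, np.float64(-21.5)), (303, np.float64(-34.2)), (304, np.float64(-26.6)), (305, np.float64(-7.0))]
pred rim outer/inner rows [[318.5, 213.5], [318.6, 227.4], [173.2, 213.7], [463.9, 213.3]]
-0.006 [233.  247.  281.7]
-0.003 [240.2 255.  290.8]
0 [247.3 262.9 299.8]
```

```bash
python3 -m pendant '[[[-0.003,0,-0.01,0,0,0,0.02],[0,0,-0.01,0,0,0,0.02],[0,0,-0.01,0,0,0,0.02],[0,0,-0.002,0,0,0,0.02],[0,0,0,0,0,0,0.02]]]'
```

```text
time: 9.2
tcp_pos: [0.4392, 0.182, 0.0555]
tool_rot: [-0.001, -0.045, 0.999, -0.0]
force: [0.3, -0.8, -3.2]
width: 0.0348
grip_force: 61.8
```

```bash
python3 -m pendant '[[[0,0,-0.002,0,0,0,0.02],[0,0,0,0,0,0,0.02],[0,0,0,0,0,0,0.02]]]';python3 -m pendant '[[[0,0,-0.002,0,0,0,0.02],[0,0,0,0,0,0,0.02],[0,0,0,0,0,0,0.02]]]'
```

```text
time: 9.5
tcp_pos: [0.44, 0.1822, 0.0545]
tool_rot: [0.0, -0.045, 0.999, 0.0]
force: [0.2, 0.3, -2.7]
width: 0.0349
grip_force: 61.8
time: 9.8
tcp_pos: [0.4402, 0.1823, 0.0534]
tool_rot: [0.001, -0.045, 0.999, 0.0]
force: [-0.9, -0.7, 6.6]
width: 0.0345
grip_force: 63.0
```

```bash
python3 -m pendant '[[[0,0,0,0,0,0,0.05],[0,0,0,0,0,0,0.05],[0,0,0,0,0,0,0.05],[0,0,0.05,0,0,0,0.05],[0,0,0.05,0,0,0,0.05],[0,0,0.05,0,0,0,0.06],[0.0067,-0.0323,0.0077,0,0,-0.1277,0.06],[0.0067,-0.0323,0.0077,0,0,-0.1277,0.06],[0.0067,-0.0323,0.0077,0,0,-0.1277,0.06],[0.0067,-0.0323,0.0077,0,0,-0.1277,0.06],[0.0067,-0.0323,0.0077,0,0,-0.1277,0.06],[0.0067,-0.0323,0.0077,0,0,-0.1277,0.06],[0.0067,-0.0323,0.0077,0,0,-0.1277,0.06],[0.0067,-0.0323,0.0077,0,0,-0.1277,0.06],[0.0067,-0.0323,0.0077,0,0,-0.1277,0.06],[0.0067,-0.0323,0.0077,0,0,-0.1277,0.06],[0.0067,-0.0323,0.0077,0,0,-0.1277,0.06],[0.0067,-0.0323,0.0077,0,0,-0.1277,0.06],[0.0067,-0.0323,0.0077,0,0,-0.1277,0.06],[0,0,0,0,0,0,0.06]]]' >/dev/null
python3 -c "
from lib import *
r.get_image('wrist')
r.get_image('wrist')
onsheet('pics/w3.png')"
```

```text
t 11.9 tcp [ 0.5267 -0.2382  0.3019] yaxis yaw 0.0002 tilt z [-0.001  0.001 -1.   ] q6 -0.498 w 0.06 F [ 0.1 -0.2  0.1]
248 293 3426 [ 0.449  -0.3392 -0.2673  0.3997] d from tcp mm [ -77.7 -100.9]
250 197 4316 [ 0.4611 -0.2397  0.3064  0.0897] d from tcp mm [-65.6  -1.5]
409 101 4674 [ 0.6073 -0.1544 -0.4421  0.1804] d from tcp mm [80.6 83.9]
268 89 4783 [ 0.4815 -0.1436  0.2555  0.1537] d from tcp mm [-45.2  94.6]
```

```bash
python3 -m pendant '[[[-0.0216,-0.0015,-0.03,0,0,0.1017,0.06],[-0.0216,-0.0015,-0.03,0,0,0.1017,0.06],[-0.0216,-0.0015,-0.03,0,0,0.1017,0.06],[0,0,-0.05,0,0,0,0.06],[0,0,-0.05,0,0,0,0.06],[0,0,-0.03,0,0,0,0.06],[0,0,-0.02,0,0,0,0.06],[0,0,-0.011,0,0,0,0.06],[0,0,0,0,0,0,0.02],[0,0,0,0,0,0,0.02],[0,0,0,0,0,0,0.02],[0,0,0,0,0,0,0.02],[0,0,0,0,0,0,0.02],[0,0,0,0,0,0,0.02]]]' 60
python3 -m pendant '[[[0,0,0.05,0,0,0,0.02],[0,0,0.05,0,0,0,0.02],[0,0,0.05,0,0,0,0.02],[0.0023,0.0358,0,0,0,0.113,0.02],[0.0023,0.0358,0,0,0,0.113,0.02],[0.0023,0.0358,0,0,0,0.113,0.02],[0.0023,0.0358,0,0,0,0.113,0.02],[0.0023,0.0358,0,0,0,0.113,0.02],[0.0023,0.0358,0,0,0,0.113,0.02],[0.0023,0.0358,0,0,0,0.113,0.02],[0.0023,0.0358,0,0,0,0.113,0.02],[0.0023,0.0358,0,0,0,0.113,0.02],[0.0023,0.0358,0,0,0,0.113,0.02],[0.0023,0.0358,0,0,0,0.113,0.02],[0.0023,0.0358,0,0,0,0.113,0.02],[0,0,0,0,0,0,0.02],[0,0,0,0,0,0,0.02]]]' >/dev/null
cat >> lib.py <<'E'
def look(tag):
    s=rpy(); im=r.get_image("wrist"); m=r.camera_model("wrist"); cv2.imwrite(f"pics/{tag}.png",im); np.savez(f"{tag}.npz",T=m["world_from_camera"],K=m["mtx"],tcp=s["tcp_pos"]); return im,m,s["tcp_pos"]
def hand2(tag,bay):
    im,m,tcp=look(tag); c=np.load("case.npy"); g=cv2.GaussianBlur(cv2.cvtColor(im,6),(1,3),0).astype(float)
    for cols in((200,240),(405,445)):
        dg=np.gradient(g[225:320,cols[0]:cols[1]].mean(1)); print(cols,[(225+i,round(float(dg[i]),1)) for i in range(1,94) if abs(dg[i])>4 and abs(dg[i])>=max(abs(dg[i-1]),abs(dg[i+1]))])
    q=place(np.array([[-.092+.046*bay,0,0]]),*c)[0,:2]; d=q-tcp[:2]; u=np.array([np.cos(c[2]),np.sin(c[2])]); v=np.array([-u[1],u[0]])
    print("bay - tcp in case x,y mm",round(d@u*1000,1),round(d@v*1000,1))
    for e in(0,.003,.006):
        P=place(np.array([[e-.019,0,0],[e-.019,0,.02],[e-.015,0,.044]]),tcp[0],tcp[1],c[2])+[0,0,tcp[2]-.0475]; print("housing ahead of tcp by",e,"-> rows",proj(m,P)[:,1].round(1))
E
python3 -c "
from lib import *
hand2('h2',1)"
```

```text
time: 13.35
tcp_pos: [0.4624, -0.2425, 0.052]
tool_rot: [0.001, 0.591, 0.807, 0.0]
force: [-0.3, -0.3, 0.3]
width: 0.0344
grip_force: 61.1
t 15.05 tcp [0.4892 0.1879 0.2011] yaxis yaw 1.6632 tilt z [-0.001 -0.001 -1.   ] q6 -1.377 w 0.035 F [ 0.3 -0.3 -2.3]
(200, 240) [(233, 15.5), (242, -10.9), (256, 10.9), (289, -13.6), (313, 5.0), (316, 5.8)]
(405, 445) [(244, 9.9), (258, 21.2), (290, -22.3)]
bay - tcp in case x,y mm 4.3 -1.5
housing ahead of tcp by 0 -> rows [242.9 258.1 294.9]
housing ahead of tcp by 0.003 -> rows [250.1 266.2 304.1]
housing ahead of tcp by 0.006 -> rows [257.3 274.2 313.2]
```

View pics/h2.png

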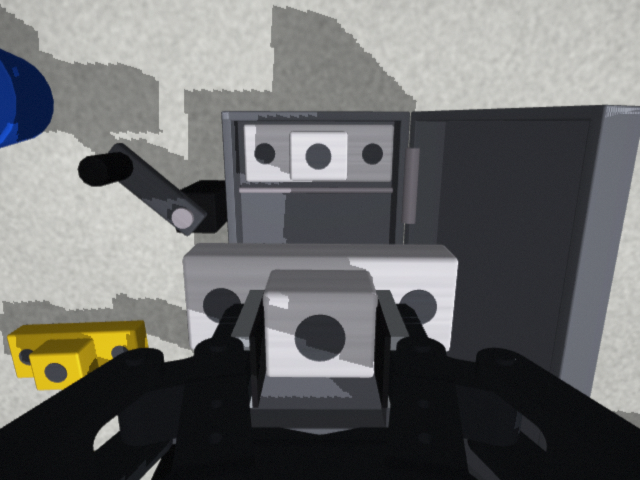

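Housing 0 sits flat in bay 0 (foot at cols 245–393, rows 124–182, rod just beyond at row 189). Housing 2 is in hand, with its foot edge at row 244.

```bash
python3 - <<'E'
from lib import *
c=np.load("case.npy"); d=np.load("h2.npz"); m=dict(mtx=d["K"],world_from_camera=d["T"]); tcp=d["tcp"]; im=cv2.imread("pics/h2.png")
for e in(0,.001,.002,.003):
    P=place(np.array([[e-.019,0,0],[e-.019,0,.02],[e-.015,0,.044]]),tcp[0],tcp[1],c[2])+[0,0,tcp[2]-.052]; print(e,proj(m,P)[:,1].round(1))
p=cv2.cvtColor(im,6)[262:320,340:370].astype(float).mean(1); dg=np.gradient(p); print([(262+i,round(dg[i],1)) for i in range(58) if abs(dg[i])>5])
h=cv2.cvtColor(im,cv2.COLOR_BGR2HSV); k=((h[...,1]<45)&(h[...,2]>115)).astype(np.uint8); k[:118]=0;k[186:]=0;k[:,:238]=0;k[:,398:]=0
k=cv2.morphologyEx(k,cv2.MORPH_CLOSE,np.ones((15,15))); p=fit(m,k,.006); print(k.sum(),p)
u=np.array([np.cos(c[2]),np.sin(c[2])]); q=np.array(p[:2])-place(np.array([[-.092,0,0]]),*c)[0,:2]; print("bay0 err case mm",q@u*1e3,q@[-u[1],u[0]]*1e3)
print("rod0 row",proj(m,place(np.array([[-.069,0,.012]]),*c)))
E
```

```text
0 [239.9 254.4 289.3]
0.001 [242.3 257.  292.3]
0.002 [244.6 259.6 295.3]
0.003 [247.  262.2 298.3]
[(265, np.float64(-6.4)), (266, np.float64(-7.9)), (267, np.float64(-8.0)), (268, np.float64(-11.5)), (269, np.float64(-22.2)), (270, np.float64(-23.5)), (271, np.float64(-10.2)), (291, np.float64(7.7)), (292, np.float64(11.0)), (293, np.float64(10.5)), (294, np.float64(7.2))]
7691 (np.float64(0.4443283504417991), np.float64(0.18282519591371127), np.float64(-1.4859917678918535), np.float64(0.1647211790710303))
bay0 err case mm -3.443547107094592 0.5052370243225365
rod0 row [[318.36117157 190.20963013]]
```

```bash
python3 -m pendant '[[[0.0033,-0.0012,-0.04,0,0,0,0.02],[0,0,-0.04,0,0,0,0.02],[0,0,-0.03,0,0,0,0.02],[0,0,-0.02,0,0,0,0.02],[0,0,0,0,0,0,0.02],[0,0,0,0,0,0,0.02],[0,0,0,0,0,0,0.02]]]' >/dev/null
python3 -c "
from lib import *
hand2('h3',1)"
```

```text
t 15.8 tcp [0.4943 0.1859 0.0728] yaxis yaw 1.6607 tilt z [ 0.003  0.001 -1.   ] q6 -1.381 w 0.0346 F [ 0.7 -0.6 -3. ]
(200, 240) [(226, -11.9), (242, 9.6), (256, 11.8), (289, -14.9), (312, 4.7)]
(405, 445) [(226, -12.3), (244, 8.3), (257, 12.5), (290, -15.7)]
bay - tcp in case x,y mm -0.6 1.0
housing ahead of tcp by 0 -> rows [241.6 256.9 293.8]
housing ahead of tcp by 0.003 -> rows [248.9 265.  303. ]
housing ahead of tcp by 0.006 -> rows [256.  273.  312.1]
```

View pics/h3.png

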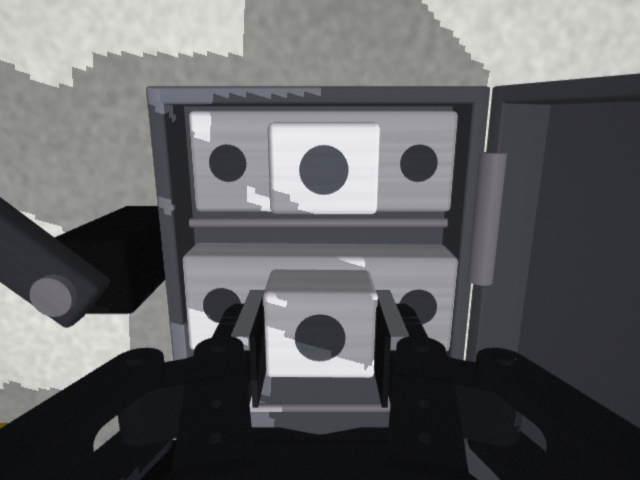

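Held housing is above bay 1: rod 0 at rows 219–227, foot's lower front edge at row 243.

```bash
cat >> lib.py <<'E'
def gap(tag,bay,zb,rowedge):
    c=np.load("case.npy"); d=np.load(tag+".npz"); m=dict(mtx=d["K"],world_from_camera=d["T"]); tcp=d["tcp"]; g=cv2.imread(f"pics/{tag}.png",0).astype(float)
    rx=-.115+.046*bay
    pr=proj(m,place(np.array([[rx,0,.012]]),*c))[0,1]; w=g[int(pr)-9:int(pr)+10,270:370].mean(1); rows=np.arange(int(pr)-9,int(pr)+10); print("rod pred",round(pr,1),"profile",list(zip(rows.tolist(),w.round().astype(int).tolist())))
    for e in(-.002,0,.002): print("housing off bay centre",e,"row",proj(m,place(np.array([[rx+.004+e,0,zb]]),*c))[0,1].round(1),"obs",rowedge)
E
python3 -c "
from lib import *
gap('h3',1,.0728-.052,243)"
```

```text
rod pred 222.8 profile [(213, 151), (214, 96), (215, 74), (216, 72), (217, 73), (218, 79), (219, 97), (220, 107), (221, 114), (222, 121), (223, 122), (224, 112), (225, 104), (226, 92), (227, 76), (228, 72), (229, 72), (230, 72), (231, 72)]
housing off bay centre -0.002 row 232.6 obs 243
housing off bay centre 0 row 237.3 obs 243
housing off bay centre 0.002 row 242.0 obs 243
```

```bash
python3 -m pendant '[[[-0.0022,0.0005,0,0,0,0,0.02],[0,0,-0.006,0,0,0,0.02],[0,0,-0.005,0,0,0,0.02],[0,0,-0.003,0,0,0,0.02],[0,0,0,0,0,0,0.02],[0,0,0,0,0,0,0.02]]]';python3 -m pendant '[[[0,0,-0.0015,0,0,0,0.02],[0,0,0,0,0,0,0.02],[0,0,0,0,0,0,0.02]]]'
```

```text
time: 16.45
tcp_pos: [0.4916, 0.1868, 0.0573]
tool_rot: [0.001, -0.046, 0.999, 0.0]
force: [2.2, 0.8, -4.2]
width: 0.0349
grip_force: 61.7
time: 16.75
tcp_pos: [0.4915, 0.1868, 0.056]
tool_rot: [0.001, -0.046, 0.999, 0.0]
force: [3.6, 0.6, -3.5]
width: 0.0352
grip_force: 61.7
```

```bash
python3 -m pendant '[[[0,0,-0.0015,0,0,0,0.02],[0,0,0,0,0,0,0.02],[0,0,0,0,0,0,0.02]]]';python3 -m pendant '[[[0,0,-0.0015,0,0,0,0.02],[0,0,0,0,0,0,0.02],[0,0,0,0,0,0,0.02]]]'
```

```text
time: 17.05
tcp_pos: [0.4916, 0.1868, 0.055]
tool_rot: [0.001, -0.046, 0.999, 0.0]
force: [2.7, 0.6, 2.7]
width: 0.0349
grip_force: 62.4
time: 17.35
tcp_pos: [0.4917, 0.1868, 0.055]
tool_rot: [0.001, -0.046, 0.999, 0.0]
force: [-0.3, -0.3, 15.7]
width: 0.0345
grip_force: 64.2
```

```bash
python3 -m pendant '[[[0,0,0.002,0,0,0,0.05],[0,0,0,0,0,0,0.05],[0,0,0,0,0,0,0.05],[0,0,0.05,0,0,0,0.05],[0,0,0.05,0,0,0,0.05],[0,0,0.05,0,0,0,0.06],[0.0027,-0.0327,0.0073,0,0,-0.1277,0.06],[0.0027,-0.0327,0.0073,0,0,-0.1277,0.06],[0.0027,-0.0327,0.0073,0,0,-0.1277,0.06],[0.0027,-0.0327,0.0073,0,0,-0.1277,0.06],[0.0027,-0.0327,0.0073,0,0,-0.1277,0.06],[0.0027,-0.0327,0.0073,0,0,-0.1277,0.06],[0.0027,-0.0327,0.0073,0,0,-0.1277,0.06],[0.0027,-0.0327,0.0073,0,0,-0.1277,0.06],[0.0027,-0.0327,0.0073,0,0,-0.1277,0.06],[0.0027,-0.0327,0.0073,0,0,-0.1277,0.06],[0.0027,-0.0327,0.0073,0,0,-0.1277,0.06],[0.0027,-0.0327,0.0073,0,0,-0.1277,0.06],[0.0027,-0.0327,0.0073,0,0,-0.1277,0.06],[0,0,0,0,0,0,0.06]]]' >/dev/null
python3 -c "
from lib import *
r.get_image('wrist')
r.get_image('wrist')
onsheet('pics/w4.png')"
```

```text
t 19.45 tcp [ 0.5253 -0.2386  0.2988] yaxis yaw 0.0011 tilt z [-0.002  0.002 -1.   ] q6 -0.501 w 0.0598 F [ 0.1 -0.7  0.3]
250 294 3453 [ 0.4495 -0.3394 -0.2376  0.4062] d from tcp mm [ -75.7 -100.8]
412 101 4751 [ 0.6078 -0.1546 -0.4458  0.1829] d from tcp mm [82.5 84. ]
270 88 4854 [ 0.4821 -0.1436  0.264   0.1549] d from tcp mm [-43.2  95.1]
```

```bash
python3 -m pendant '[[[-0.0141,0.0302,-0.03,0,0,0.0857,0.06],[-0.0141,0.0302,-0.03,0,0,0.0857,0.06],[-0.0141,0.0302,-0.03,0,0,0.0857,0.06],[0,0,-0.05,0,0,0,0.06],[0,0,-0.05,0,0,0,0.06],[0,0,-0.03,0,0,0,0.06],[0,0,-0.02,0,0,0,0.06],[0,0,-0.008,0,0,0,0.06],[0,0,0,0,0,0,0.02],[0,0,0,0,0,0,0.02],[0,0,0,0,0,0,0.02],[0,0,0,0,0,0,0.02],[0,0,0,0,0,0,0.02],[0,0,0,0,0,0,0.02]]]' 60
python3 -m pendant '[[[0,0,0.05,0,0,0,0.02],[0,0,0.05,0,0,0,0.02],[0,0,0.05,0,0,0,0.02],[0.0047,0.0283,0,0,0,0.1168,0.02],[0.0047,0.0283,0,0,0,0.1168,0.02],[0.0047,0.0283,0,0,0,0.1168,0.02],[0.0047,0.0283,0,0,0,0.1168,0.02],[0.0047,0.0283,0,0,0,0.1168,0.02],[0.0047,0.0283,0,0,0,0.1168,0.02],[0.0047,0.0283,0,0,0,0.1168,0.02],[0.0047,0.0283,0,0,0,0.1168,0.02],[0.0047,0.0283,0,0,0,0.1168,0.02],[0.0047,0.0283,0,0,0,0.1168,0.02],[0.0047,0.0283,0,0,0,0.1168,0.02],[0.0047,0.0283,0,0,0,0.1168,0.02],[0,0,0,0,0,0,0.02],[0,0,0,0,0,0,0.02]]]' >/dev/null
python3 -c "
from lib import *
hand2('h4',2)"
```

```text
time: 20.9
tcp_pos: [0.4841, -0.1481, 0.0525]
tool_rot: [0.001, 0.61, 0.792, 0.0]
force: [0.3, 0.3, 3.5]
width: 0.0349
grip_force: 61.5
t 22.6 tcp [0.5395 0.192  0.2013] yaxis yaw 1.6609 tilt z [-0.001 -0.001 -1.   ] q6 -1.392 w 0.0347 F [-0.1 -0.4 -2.7]
(200, 240) [(239, -9.6), (252, 11.2), (285, -13.4), (310, 4.6), (317, 11.3)]
(405, 445) [(238, 9.9), (252, 21.3), (284, -23.0), (317, 7.0)]
bay - tcp in case x,y mm -0.1 -1.1
housing ahead of tcp by 0 -> rows [243.  258.2 294.9]
housing ahead of tcp by 0.003 -> rows [250.2 266.2 304.1]
housing ahead of tcp by 0.006 -> rows [257.4 274.2 313.2]
```

```bash
python3 -m pendant '[[[0,-0.001,-0.045,0,0,0,0.02],[0,0,-0.045,0,0,0,0.02],[0,0,-0.028,0,0,0,0.02],[0,0,-0.01,0,0,0,0.02],[0,0,0,0,0,0,0.02],[0,0,0,0,0,0,0.02],[0,0,0,0,0,0,0.02]]]' >/dev/null
python3 -c "
from lib import *
hand2('h5',2); gap('h5',2,np.load('h5.npz')['tcp'][2]-.051,0)"
```

```text
t 23.35 tcp [0.5417 0.1909 0.0758] yaxis yaw 1.66 tilt z [ 0.004  0.001 -1.   ] q6 -1.395 w 0.0345 F [ 0.4  0.  -2.7]
(200, 240) [(239, 8.8), (252, 11.8), (284, -14.8), (317, 9.9)]
(405, 445) [(238, 9.2), (251, 12.4), (284, -15.6), (316, 5.4)]
bay - tcp in case x,y mm -2.2 0.2
housing ahead of tcp by 0 -> rows [242.3 257.7 294.8]
housing ahead of tcp by 0.003 -> rows [249.5 265.8 304. ]
housing ahead of tcp by 0.006 -> rows [256.7 273.7 313.1]
rod pred 218.0 profile [(208, 202), (209, 192), (210, 181), (211, 172), (212, 155), (213, 110), (214, 103), (215, 109), (216, 116), (217, 120), (218, 113), (219, 106), (220, 96), (221, 81), (222, 68), (223, 70), (224, 71), (225, 71), (226, 71)]
housing off bay centre -0.002 row 229.7 obs 0
housing off bay centre 0 row 234.5 obs 0
housing off bay centre 0.002 row 239.3 obs 0
```

```bash
python3 -m pendant '[[[-0.0017,0,0,0,0,0,0.02],[0,0,-0.009,0,0,0,0.02],[0,0,-0.006,0,0,0,0.02],[0,0,-0.004,0,0,0,0.02],[0,0,0,0,0,0,0.02],[0,0,0,0,0,0,0.02]]]';python3 -m pendant '[[[0,0,-0.0015,0,0,0,0.02],[0,0,0,0,0,0,0.02],[0,0,0,0,0,0,0.02]]]'
```

```text
time: 24.0
tcp_pos: [0.5391, 0.191, 0.0555]
tool_rot: [0.001, -0.045, 0.999, 0.0]
force: [-0.2, 0.2, 5.1]
width: 0.0346
grip_force: 62.8
time: 24.3
tcp_pos: [0.5391, 0.191, 0.0555]
tool_rot: [0.001, -0.045, 0.999, 0.0]
force: [-3.5, 0.5, 17.5]
width: 0.0351
grip_force: 64.1
```

```bash
python3 -m pendant '[[[0,0,0.002,0,0,0,0.05],[0,0,0,0,0,0,0.05],[0,0,0,0,0,0,0.05],[0,0,0.05,0,0,0,0.05],[0,0,0.05,0,0,0,0.05],[0,0,0.05,0,0,0,0.06],[-0.0009,-0.033,0.0073,0,0,-0.1277,0.06],[-0.0009,-0.033,0.0073,0,0,-0.1277,0.06],[-0.0009,-0.033,0.0073,0,0,-0.1277,0.06],[-0.0009,-0.033,0.0073,0,0,-0.1277,0.06],[-0.0009,-0.033,0.0073,0,0,-0.1277,0.06],[-0.0009,-0.033,0.0073,0,0,-0.1277,0.06],[-0.0009,-0.033,0.0073,0,0,-0.1277,0.06],[-0.0009,-0.033,0.0073,0,0,-0.1277,0.06],[-0.0009,-0.033,0.0073,0,0,-0.1277,0.06],[-0.0009,-0.033,0.0073,0,0,-0.1277,0.06],[-0.0009,-0.033,0.0073,0,0,-0.1277,0.06],[-0.0009,-0.033,0.0073,0,0,-0.1277,0.06],[-0.0009,-0.033,0.0073,0,0,-0.1277,0.06],[0,0,0,0,0,0,0.06]]]' >/dev/null
python3 -c "
from lib import *
r.get_image('wrist')
r.get_image('wrist')
onsheet('pics/w5.png')"
```

```text
t 26.4 tcp [ 0.5263 -0.2387  0.2995] yaxis yaw -0.0004 tilt z [-0.001  0.001 -1.   ] q6 -0.499 w 0.0598 F [0.9 0.6 0.1]
249 294 3412 [ 0.4499 -0.3389 -0.2632  0.4213] d from tcp mm [ -76.4 -100.2]
410 100 4714 [ 0.608  -0.1546 -0.4356  0.1877] d from tcp mm [81.7 84.2]
```

```bash
python3 - <<'E'
from lib import *
m=np.load("w0m.npy",allow_pickle=True).item(); print("squeeze: left base edge",back(m,(515,165),.01),"cap top",back(m,(602,172),.1))
m=r.camera_model("top"); print(back(m,(376,152),.1),"spray",back(m,(332,139),.11))
E
```

```text
squeeze: left base edge [ 0.7105611 -0.2100571  0.01     ] cap top [ 0.73450745 -0.20664584  0.1       ]
[ 0.73419279 -0.19749052  0.1       ] spray [ 0.7597454  -0.09615141  0.11      ]
```

```bash
python3 -m pendant '[[[0.02,0.02,-0.025,0,0,-0.11,0.06],[0.02,0.02,-0.025,0,0,-0.11,0.06],[0.02,0.02,-0.025,0,0,-0.11,0.06],[0.02,0.02,-0.025,0,0,-0.11,0.06],[0,0,-0.05,0,0,0,0.06],[0,0,-0.05,0,0,0,0.06],[0,0,-0.03,0,0,0,0.06],[0,0,-0.0185,0,0,0,0.06],[0,0,0,0,0,0,0.06],[0,0,0,0,0,0,0.02],[0,0,0,0,0,0,0.02],[0,0,0,0,0,0,0.02],[0,0,0,0,0,0,0.02],[0,0,0,0,0,0,0.02],[0,0,0,0,0,0,0.02]]]' 60
python3 -m pendant '[[[0,0,0.05,0,0,0,0.02],[0,0,0.05,0,0,0,0.02],[0,0,0.05,0,0,0,0.02],[-0.0014,0.0236,0,0,0,0.14,0.02],[-0.0014,0.0236,0,0,0,0.14,0.02],[-0.0014,0.0236,0,0,0,0.14,0.02],[-0.0014,0.0236,0,0,0,0.14,0.02],[-0.0014,0.0236,0,0,0,0.14,0.02],[-0.0014,0.0236,0,0,0,0.14,0.02],[-0.0014,0.0236,0,0,0,0.14,0.02],[-0.0014,0.0236,0,0,0,0.14,0.02],[-0.0014,0.0236,0,0,0,0.14,0.02],[-0.0014,0.0236,0,0,0,0.14,0.02],[-0.0014,0.0236,0,0,0,0.14,0.02],[-0.0014,0.0236,0,0,0,0.14,0.02],[-0.0014,0.0236,0,0,0,0.14,0.02],[-0.0014,0.0236,0,0,0,0.14,0.02],[-0.0014,0.0236,0,0,0,0.14,0.02],[0,0,0,0,0,0,0.02],[0,0,0,0,0,0,0.02]]]' >/dev/null
python3 -c "
from lib import *
hand2('h6',3)"
```

```text
time: 27.95
tcp_pos: [0.6076, -0.1584, 0.0532]
tool_rot: [0.001, 0.844, 0.536, 0.001]
force: [0.2, 1.6, 5.6]
width: 0.0347
grip_force: 63.4
t 29.95 tcp [0.5852 0.1958 0.2013] yaxis yaw 1.6601 tilt z [-0.001 -0.001 -1.   ] q6 -1.405 w 0.0342 F [ 0.2  0.5 -2.3]
(200, 240) [(241, 18.0), (254, 11.2), (287, -13.8), (317, 7.7)]
(405, 445) [(241, 5.6), (254, 21.3), (286, -21.0), (316, 5.7)]
bay - tcp in case x,y mm 0.0 -0.8
housing ahead of tcp by 0 -> rows [242.3 257.5 294.2]
housing ahead of tcp by 0.003 -> rows [249.6 265.5 303.4]
housing ahead of tcp by 0.006 -> rows [256.7 273.5 312.5]
```

```bash
python3 -m pendant '[[[-0.0008,-0.001,-0.045,0,0,0,0.02],[0,0,-0.045,0,0,0,0.02],[0,0,-0.028,0,0,0,0.02],[0,0,-0.01,0,0,0,0.02],[0,0,0,0,0,0,0.02],[0,0,0,0,0,0,0.02],[0,0,0,0,0,0,0.02],[0,0,0,0,0,0,0.02]]]' >/dev/null
python3 -c "
from lib import *
hand2('h7',3); gap('h7',3,np.load('h7.npz')['tcp'][2]-.0505,0)"
```

```text
t 30.8 tcp [0.5861 0.195  0.0756] yaxis yaw 1.6602 tilt z [ 0.004  0.001 -1.   ] q6 -1.407 w 0.0344 F [ 0.4 -0.7 -2.4]
(200, 240) [(241, 9.1), (254, 12.2), (287, -15.0), (317, 8.0)]
(405, 445) [(241, 8.6), (254, 12.2), (286, -15.1), (316, 4.6)]
bay - tcp in case x,y mm -0.9 0.1
housing ahead of tcp by 0 -> rows [242.9 258.4 295.6]
housing ahead of tcp by 0.003 -> rows [250.2 266.5 304.8]
housing ahead of tcp by 0.006 -> rows [257.3 274.5 313.9]
rod pred 221.7 profile [(212, 198), (213, 190), (214, 181), (215, 171), (216, 147), (217, 107), (218, 108), (219, 115), (220, 120), (221, 116), (222, 108), (223, 99), (224, 85), (225, 69), (226, 71), (227, 71), (228, 72), (229, 72), (230, 72)]
housing off bay centre -0.002 row 233.9 obs 0
housing off bay centre 0 row 238.7 obs 0
housing off bay centre 0.002 row 243.5 obs 0
```

```bash
python3 -m pendant '[[[-0.0013,0,0,0,0,0,0.02],[0,0,-0.009,0,0,0,0.02],[0,0,-0.006,0,0,0,0.02],[0,0,-0.004,0,0,0,0.02],[0,0,0,0,0,0,0.02],[0,0,0,0,0,0,0.02]]]';python3 -m pendant '[[[0,0,-0.0015,0,0,0,0.02],[0,0,0,0,0,0,0.02],[0,0,0,0,0,0,0.02]]]'
```

```text
time: 31.45
tcp_pos: [0.5838, 0.1948, 0.0562]
tool_rot: [0.001, -0.045, 0.999, 0.0]
force: [-3.4, -1.5, 11.1]
width: 0.0346
grip_force: 64.1
time: 31.75
tcp_pos: [0.5838, 0.1948, 0.0561]
tool_rot: [0.001, -0.045, 0.999, 0.0]
force: [-5.3, -1.2, 20.2]
width: 0.0349
grip_force: 65.2
```

```bash
python3 -m pendant '[[[0,0,0.002,0,0,0,0.05],[0,0,0,0,0,0,0.05],[0,0,0,0,0,0,0.05],[0,0,0.05,0,0,0,0.05],[0,0,0.05,0,0,0,0.05],[0,0,0.05,0,0,0,0.06],[-0.0088,-0.0353,0.007,0,0,-0.1186,0.06],[-0.0088,-0.0353,0.007,0,0,-0.1186,0.06],[-0.0088,-0.0353,0.007,0,0,-0.1186,0.06],[-0.0088,-0.0353,0.007,0,0,-0.1186,0.06],[-0.0088,-0.0353,0.007,0,0,-0.1186,0.06],[-0.0088,-0.0353,0.007,0,0,-0.1186,0.06],[-0.0088,-0.0353,0.007,0,0,-0.1186,0.06],[-0.0088,-0.0353,0.007,0,0,-0.1186,0.06],[-0.0088,-0.0353,0.007,0,0,-0.1186,0.06],[-0.0088,-0.0353,0.007,0,0,-0.1186,0.06],[-0.0088,-0.0353,0.007,0,0,-0.1186,0.06],[-0.0088,-0.0353,0.007,0,0,-0.1186,0.06],[-0.0088,-0.0353,0.007,0,0,-0.1186,0.06],[-0.0088,-0.0353,0.007,0,0,-0.1186,0.06]]]' >/dev/null
python3 -c "
from lib import *
r.get_image('wrist')
r.get_image('wrist')
r.get_image('wrist')
onsheet('pics/w6.png')"
```

```text
t 33.9 tcp [ 0.46   -0.3016  0.3028] yaxis yaw -0.0031 tilt z [-0. -0. -1.] q6 -0.654 w 0.0599 F [0.2 0.6 0.7]
307 233 4393 [ 0.45   -0.3375 -0.2588  0.0827] d from tcp mm [ -9.9 -35.9]
```

```bash
python3 -m pendant '[[[-0.0056,-0.0207,-0.03,0,0,-0.1265,0.06],[-0.0056,-0.0207,-0.03,0,0,-0.1265,0.06],[0,0,-0.05,0,0,0,0.06],[0,0,-0.05,0,0,0,0.06],[0,0,-0.05,0,0,0,0.06],[0,0,-0.03,0,0,0,0.06],[0,0,-0.011,0,0,0,0.06],[0,0,0,0,0,0,0.06],[0,0,0,0,0,0,0.02],[0,0,0,0,0,0,0.02],[0,0,0,0,0,0,0.02],[0,0,0,0,0,0,0.02],[0,0,0,0,0,0,0.02],[0,0,0,0,0,0,0.02]]]' 60
python3 -m pendant '[[[0,0,0.05,0,0,0,0.02],[0,0,0.05,0,0,0,0.02],[0,0,0.05,0,0,0,0.02],[0.0122,0.0361,0,0,0,0.1277,0.02],[0.0122,0.0361,0,0,0,0.1277,0.02],[0.0122,0.0361,0,0,0,0.1277,0.02],[0.0122,0.0361,0,0,0,0.1277,0.02],[0.0122,0.0361,0,0,0,0.1277,0.02],[0.0122,0.0361,0,0,0,0.1277,0.02],[0.0122,0.0361,0,0,0,0.1277,0.02],[0.0122,0.0361,0,0,0,0.1277,0.02],[0.0122,0.0361,0,0,0,0.1277,0.02],[0.0122,0.0361,0,0,0,0.1277,0.02],[0.0122,0.0361,0,0,0,0.1277,0.02],[0.0122,0.0361,0,0,0,0.1277,0.02],[0.0122,0.0361,0,0,0,0.1277,0.02],[0.0122,0.0361,0,0,0,0.1277,0.02],[0.0122,0.0361,0,0,0,0.1277,0.02],[0,0,0,0,0,0,0.02],[0,0,0,0,0,0,0.02]]]' >/dev/null
python3 -c "
from lib import *
hand2('h8',4)"
```

```text
time: 35.35
tcp_pos: [0.4505, -0.3418, 0.0544]
tool_rot: [0.002, 0.791, 0.612, 0.001]
force: [1.8, 1.9, 6.7]
width: 0.0349
grip_force: 62.7
t 37.35 tcp [0.6316 0.2014 0.2019] yaxis yaw 1.6636 tilt z [-0.001 -0.001 -1.   ] q6 -1.418 w 0.0344 F [ 0.2  0.6 -2.6]
(200, 240) [(240, -16.9), (253, 10.7), (285, -13.9), (309, 4.8), (317, 7.6)]
(405, 445) [(239, 9.5), (253, 20.8), (285, -20.2), (316, 6.8)]
bay - tcp in case x,y mm -0.8 -2.2
housing ahead of tcp by 0 -> rows [243.4 258.6 295.4]
housing ahead of tcp by 0.003 -> rows [250.6 266.7 304.6]
housing ahead of tcp by 0.006 -> rows [257.8 274.7 313.7]
```

View pics/h8.png

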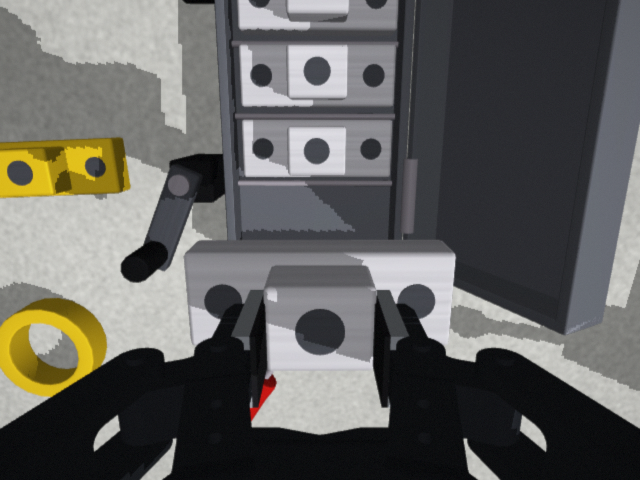

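Bays 1–3 are seated between their rods (block tops at (317,151) and (317,72)). The last housing is held ready, with empty bay 4 at (315,210).

```bash
python3 -m pendant '[[[-0.0008,-0.002,-0.045,0,0,0,0.02],[0,0,-0.045,0,0,0,0.02],[0,0,-0.028,0,0,0,0.02],[0,0,-0.01,0,0,0,0.02],[0,0,0,0,0,0,0.02],[0,0,0,0,0,0,0.02],[0,0,0,0,0,0,0.02],[0,0,0,0,0,0,0.02]]]' >/dev/null
python3 -c "
from lib import *
hand2('h9',4); gap('h9',4,np.load('h9.npz')['tcp'][2]-.051,0)"
```

```text
t 38.2 tcp [0.6327 0.1989 0.0764] yaxis yaw 1.6622 tilt z [ 0.004  0.001 -1.   ] q6 -1.421 w 0.0344 F [-0.  -0.5 -3. ]
(200, 240) [(239, 8.3), (252, 11.4), (285, -14.7), (309, 4.9), (317, 8.1)]
(405, 445) [(239, 8.0), (252, 12.3), (285, -14.2), (316, 9.9)]
bay - tcp in case x,y mm -1.6 0.4
housing ahead of tcp by 0 -> rows [242.9 258.4 295.7]
housing ahead of tcp by 0.003 -> rows [250.2 266.5 304.9]
housing ahead of tcp by 0.006 -> rows [257.4 274.5 314. ]
rod pred 219.8 profile [(210, 190), (211, 181), (212, 173), (213, 157), (214, 114), (215, 98), (216, 103), (217, 110), (218, 114), (219, 111), (220, 103), (221, 95), (222, 81), (223, 66), (224, 67), (225, 68), (226, 68), (227, 68), (228, 68)]
housing off bay centre -0.002 row 232.0 obs 0
housing off bay centre 0 row 236.8 obs 0
housing off bay centre 0.002 row 241.6 obs 0
```

```bash
python3 -m pendant '[[[-0.0005,0,0,0,0,0,0.02],[0,0,-0.009,0,0,0,0.02],[0,0,-0.006,0,0,0,0.02],[0,0,-0.004,0,0,0,0.02],[0,0,0,0,0,0,0.02],[0,0,0,0,0,0,0.02]]]';python3 -m pendant '[[[0,0,-0.0015,0,0,0,0.02],[0,0,0,0,0,0,0.02],[0,0,0,0,0,0,0.02]]]'
```

```text
time: 38.85
tcp_pos: [0.6304, 0.1985, 0.0574]
tool_rot: [-0.0, -0.046, 0.999, 0.0]
force: [-6.0, -1.8, 14.3]
width: 0.0348
grip_force: 63.9
time: 39.15
tcp_pos: [0.6304, 0.1986, 0.0573]
tool_rot: [0.0, -0.046, 0.999, 0.0]
force: [-8.1, -2.5, 21.8]
width: 0.0347
grip_force: 64.9
```

```bash
python3 -m pendant '[[[0,0,0.002,0,0,0,0.05],[0,0,0,0,0,0,0.05],[0,0,0,0,0,0,0.05],[0,0,0.05,0,0,0,0.05],[0,0,0.05,0,0,0,0.05],[0,0,0.05,0,0,0,0.03],[-0.03,-0.009,0.045,0,0,0,0],[-0.03,-0.009,0.045,0,0,0,0],[-0.04,-0.01,0.045,0,0,0,0],[0,0,0,0,0,0,0],[0,0,0,0,0,0,0],[0,0,0,0,0,0,0],[0,0,0,0,0,0,0]]]' >/dev/null
python3 -c "
from lib import *
look('c1')"
```

```text
t 40.45 tcp [0.5434 0.174  0.3224] yaxis yaw 1.6624 tilt z [-0.003 -0.001 -1.   ] q6 -1.426 w -0.0 F [-0.3  1.  -0. ]
```

View pics/c1.png

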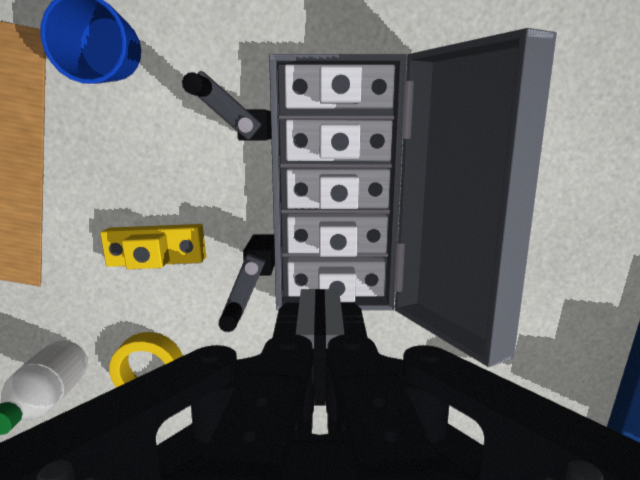

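All five housings stand in the bays: block tops at (341,84), (340,141), (339,193), (338,241) and (337,287). Both turnbuttons are swung away, and the lid is still open to the right, with its free edge from (541,32) to (497,362).

```bash
python3 - <<'E'
from lib import *
c=np.load("case.npy"); d=np.load("c1.npz"); m=dict(mtx=d["K"],world_from_camera=d["T"])
for t in(1.7,1.8,1.9,2.0,2.1,2.2,2.3,2.4):
    f=lambda h,x:[x,.061-.122*np.cos(t)+h*np.sin(t),.03+.122*np.sin(t)+h*np.cos(t)]
    print(t,proj(m,place(np.array([f(0,-.123),f(.03,-.123),f(0,.123),f(.03,.123)]),*c)).round().tolist())
E
python3 -m pendant '[[[-0.0042,0.0412,0,0,0,0,0],[-0.0042,0.0412,0,0,0,0,0],[-0.0042,0.0412,0,0,0,0,0],[-0.0042,0.0412,0,0,0,0,0],[-0.0042,0.0412,0,0,0,0,0],[0,0,0,0,0,0,0],[0,0,0,0,0,0,0]]]'
```

```text
1.7 [[473.0, 21.0], [519.0, 23.0], [443.0, 377.0], [480.0, 374.0]]
1.8 [[491.0, 22.0], [533.0, 25.0], [458.0, 375.0], [492.0, 370.0]]
1.9 [[508.0, 23.0], [545.0, 27.0], [471.0, 373.0], [503.0, 366.0]]
2.0 [[523.0, 25.0], [555.0, 29.0], [484.0, 369.0], [512.0, 361.0]]
2.1 [[535.0, 27.0], [563.0, 32.0], [495.0, 366.0], [519.0, 356.0]]
2.2 [[546.0, 29.0], [568.0, 35.0], [504.0, 361.0], [524.0, 350.0]]
2.3 [[554.0, 32.0], [571.0, 37.0], [512.0, 356.0], [528.0, 344.0]]
2.4 [[560.0, 34.0], [571.0, 40.0], [518.0, 351.0], [530.0, 338.0]]
time: 41.2
tcp_pos: [0.5221, 0.3809, 0.3225]
tool_rot: [-0.001, -0.047, 0.999, -0.001]
force: [1.5, -0.5, -0.6]
width: -0.0001
grip_force: 0.0
```

```bash
python3 -m pendant '[[[0,0,-0.0475,0,0,0,0],[0,0,-0.0475,0,0,0,0],[0,0,-0.0475,0,0,0,0],[0,0,-0.0475,0,0,0,0],[0,0,0,0,0,0,0],[0.001,-0.011,0,0,0,0,0],[0.001,-0.011,0,0,0,0,0],[0.001,-0.011,0.002,0,0,0,0],[0.001,-0.011,0.003,0,0,0,0],[0.001,-0.011,0.003,0,0,0,0],[0.001,-0.011,0.004,0,0,0,0],[0.001,-0.011,0.004,0,0,0,0],[0.001,-0.01,0.004,0,0,0,0]]]'
python3 -m pendant '[[[0.0008,-0.0095,0.0015,0,0,0,0],[0.0008,-0.0095,0.0015,0,0,0,0],[0.0008,-0.0095,0.0015,0,0,0,0],[0.0008,-0.0095,0.0015,0,0,0,0],[0.0007,-0.0078,-0.0018,0,0,0,0],[0.0007,-0.0078,-0.0018,0,0,0,0],[0.0007,-0.0078,-0.0018,0,0,0,0],[0.0007,-0.0078,-0.0018,0,0,0,0]]]'
python3 -c "
from lib import *
r.get_image('scene');cv2.imwrite('pics/s1.png',r.get_image('scene')); rpy()"
```

```text
time: 42.5
tcp_pos: [0.5333, 0.2963, 0.1612]
tool_rot: [0.006, -0.046, 0.999, 0.004]
force: [0.4, 4.3, 2.9]
width: 0.0
grip_force: 2.4
time: 43.3
tcp_pos: [0.5359, 0.2231, 0.1526]
tool_rot: [-0.001, -0.046, 0.999, -0.0]
force: [1.0, 3.9, 0.5]
width: -0.0001
grip_force: 1.3
t 43.4 tcp [0.5356 0.2221 0.1523] yaxis yaw 1.6616 tilt z [-0.002 -0.002 -1.   ] q6 -1.34 w -0.0002 F [-0.2  0.4  0.8]
```

View pics/s1.png

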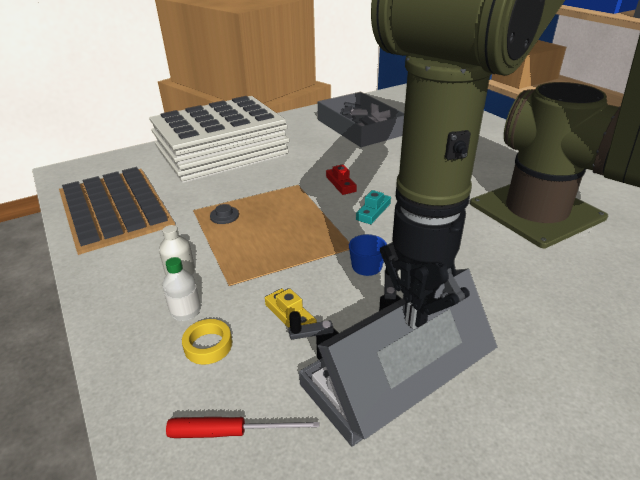

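The scene view shows the five housings gone from the sheet and the lid about half closed, with the fingers on its outer face at (412,310). Everything else is untouched.

```bash
python3 -m pendant '[[[0.0008,-0.009,-0.0053,0,0,0,0],[0.0008,-0.009,-0.0053,0,0,0,0],[0.0008,-0.009,-0.0053,0,0,0,0],[0.0006,-0.007,-0.0077,0,0,0,0],[0.0006,-0.007,-0.0077,0,0,0,0],[0.0006,-0.007,-0.0077,0,0,0,0],[0.0004,-0.0043,-0.0093,0,0,0,0],[0.0004,-0.0043,-0.0093,0,0,0,0],[0.0004,-0.0043,-0.0073,0,0,0,0],[0,0,0,0,0,0,0],[0,0,0,0,0,0,0]]]'
python3 -m pendant '[[[0,0,-0.002,0,0,0,0],[0,0,0,0,0,0,0],[0,0,0,0,0,0,0]]]'
```

```text
time: 44.5
tcp_pos: [0.5409, 0.1629, 0.0877]
tool_rot: [-0.001, -0.046, 0.999, -0.0]
force: [-0.3, -1.0, -1.0]
width: 0.0001
grip_force: 0.0
time: 44.8
tcp_pos: [0.5417, 0.1632, 0.0866]
tool_rot: [0.0, -0.046, 0.999, 0.0]
force: [0.1, 0.1, 0.4]
width: -0.0002
grip_force: 0.0
```

```bash
for i in 1 2; do python3 -m pendant '[[[0,0,-0.002,0,0,0,0],[0,0,0,0,0,0,0],[0,0,0,0,0,0,0]]]' | sed -n 2,4p; done
```

```text
tcp_pos: [0.5419, 0.1629, 0.085]
tool_rot: [0.0, -0.046, 0.999, -0.0]
force: [-1.2, -1.3, 4.9]
tcp_pos: [0.5419, 0.1629, 0.0849]
tool_rot: [0.001, -0.046, 0.999, 0.0]
force: [-4.1, -2.0, 18.2]
```

```bash
python3 -m pendant '[[[0,0,0.03,0,0,0,0],[0,0,0.05,0,0,0,0],[0,0,0.05,0,0,0,0],[0,0,0.05,0,0,0,0.045],[0,-0.02,0.03,0,0,0,0.045],[0,-0.03,0.03,0,0,0,0.045],[0,0,0,0,0,0,0.045],[0,0,0,0,0,0,0.045],[0,0,0,0,0,0,0.045]]]' >/dev/null
python3 - <<'E'
from lib import *
c=np.load("case.npy"); im,m,tcp=look("c2")
def tocase(p): d=p[:2]-c[:2]; u=np.array([np.cos(c[2]),np.sin(c[2])]); return np.array([d@u,d@[-u[1],u[0]]])
for n,s in(("near",-1),("far",1)):
    for d in r.find_in("wrist",f"button_{n}_knob")[:2]:
        uv=np.array(d["point"])*[640,480]; k=tocase(back(m,uv,.1)); v=k-[s*.062,-.077]; print(n,round(d["score"],2),uv.round(),"case",k.round(4),"r",np.hypot(*v).round(4),"phi",np.arctan2(v[1],s*v[0]).round(3))
d=np.load("c1.npz"); m1=dict(mtx=d["K"],world_from_camera=d["T"])
for n,s,uv in(("near",-1,(192,83)),("far",1,(228,323))):
    k=tocase(back(m1,uv,.103)); v=k-[s*.062,-.077]; print("c1",n,k.round(4),np.hypot(*v).round(4),np.arctan2(v[1],s*v[0]).round(3))
print("lid top corners pred closed",proj(m,place(np.array([[-.123,-.061,.06],[-.123,.061,.06],[.123,-.061,.06],[.123,.061,.06]]),*c)).round().tolist())
E
```

```text
t 46.3 tcp [0.5409 0.1133 0.3211] yaxis yaw 1.6624 tilt z [-0.003  0.    -1.   ] q6 -1.533 w 0.0451 F [ 0.   0.3 -0.4]
near 0.88 [298. 112.] case [-0.0788 -0.0931] r 0.0232 phi -0.764
far 0.75 [306. 299.] case [ 0.0723 -0.0883] r 0.0153 phi -0.836
far 0.65 [396. 182.] case [-0.0265 -0.017 ] r 0.1069 phi 2.546
c1 near [-0.0914 -0.1113] 0.0452 -0.861
c1 far [ 0.1021 -0.0951] 0.044 -0.423
lid top corners pred closed [[339.0, 57.0], [488.0, 58.0], [336.0, 331.0], [462.0, 332.0]]
```

View pics/c2.png

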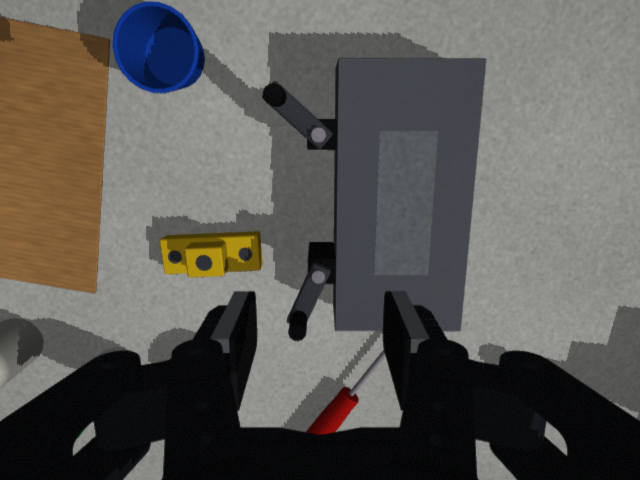

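The lid lies closed: corners (338,58), (486,58), (336,330) and (462,330) match the prediction. The near knob is at (274,95) and the far knob at (297,326), both clear of it.

```bash
python3 -m pendant '[[[-0.0275,-0.0138,-0.02,0,0,0,0.045],[-0.0275,-0.0138,-0.02,0,0,0,0.045],[-0.0275,-0.0138,-0.02,0,0,0,0.045],[0,0,0,0,0,0,0.045],[0,0,-0.05,0,0,0,0.045],[0,0,-0.05,0,0,0,0.045],[0,0,-0.03,0,0,0,0.045],[0,0,-0.02,0,0,0,0.045],[0,0,-0.009,0,0,0,0.045],[0,0,0,0,0,0,0.045],[0,0,0,0,0,0,0.008],[0,0,0,0,0,0,0.008],[0,0,0,0,0,0,0.008],[0,0,0,0,0,0,0.008],[0,0,0,0,0,0,0.008]]]' 20
```

```text
time: 47.95
tcp_pos: [0.4603, 0.0713, 0.1047]
tool_rot: [0.001, -0.046, 0.999, -0.0]
force: [-0.8, -2.4, 7.1]
width: 0.0149
grip_force: 22.3
```

```bash
python3 - <<'E'
import numpy as np
R=np.array([[np.cos(.0898),-np.sin(.0898)],[np.sin(.0898),np.cos(.0898)]])
for s,a in((-1,-.861),(1,-.423)):
    n=12; t=np.linspace(a,1.59,n+1); P=.045*np.c_[s*np.cos(t),np.sin(t)]@R.T; print(np.diff(P,axis=0).round(4).tolist(),P[0],P[-1])
E
```

```text
[[-0.0069, 0.0061], [-0.0055, 0.0073], [-0.0039, 0.0083], [-0.0021, 0.0089], [-0.0003, 0.0092], [0.0016, 0.009], [0.0034, 0.0085], [0.005, 0.0077], [0.0065, 0.0065], [0.0077, 0.005], [0.0085, 0.0034], [0.009, 0.0016]] [-0.02614645 -0.03662463] [-0.0031742   0.04488791]
[[0.0019, 0.0073], [0.0006, 0.0075], [-0.0006, 0.0075], [-0.0019, 0.0073], [-0.0031, 0.0069], [-0.0042, 0.0063], [-0.0052, 0.0055], [-0.006, 0.0045], [-0.0067, 0.0035], [-0.0072, 0.0023], [-0.0075, 0.0011], [-0.0075, -0.0002]] [ 0.04252503 -0.01471809] [-0.00489546  0.04473292]
```

```bash
python3 -m pendant '[[[0,0,0.002,0,0,0,0.008],[-0.0069,0.0061,0,0,0,0,0.008],[-0.0055,0.0073,0,0,0,0,0.008],[-0.0039,0.0083,0,0,0,0,0.008],[-0.0021,0.0089,0,0,0,0,0.008],[-0.0003,0.0092,0,0,0,0,0.008],[0.0016,0.009,0,0,0,0,0.008],[0.0034,0.0085,0,0,0,0,0.008],[0.005,0.0077,0,0,0,0,0.008],[0.0065,0.0065,0,0,0,0,0.008],[0.0077,0.005,0,0,0,0,0.008],[0.0085,0.0034,0,0,0,0,0.008],[0.009,0.0016,0,0,0,0,0.008],[0,0,0,0,0,0,0.008],[0,0,0,0,0,0,0.008]]]' 40
```

```text
time: 49.45
tcp_pos: [0.4798, 0.1519, 0.1049]
tool_rot: [-0.003, -0.046, 0.999, -0.001]
force: [-1.9, -4.8, -0.2]
width: 0.0144
grip_force: 41.7
```

```bash
python3 -m pendant '[[[0,0,0,0,0,0,0.045],[0,0,0,0,0,0,0.045],[0,0,0,0,0,0,0.045],[0,0,0.045,0,0,0,0.045],[0,0,0.045,0,0,0,0.045],[0.0427,-0.0117,0,0,0,0,0.045],[0.0427,-0.0117,0,0,0,0,0.045],[0.0427,-0.0117,0,0,0,0,0.045],[0.0427,-0.0117,0,0,0,0,0.045],[0,0,0,0,0,0,0.045],[0,0,0,0,0,0,0.045],[0,0,-0.04,0,0,0,0.045],[0,0,-0.03,0,0,0,0.045],[0,0,-0.019,0,0,0,0.045],[0,0,0,0,0,0,0.045],[0,0,0,0,0,0,0.008],[0,0,0,0,0,0,0.008],[0,0,0,0,0,0,0.008],[0,0,0,0,0,0,0.008],[0,0,0,0,0,0,0.008]]]' 40
```

```text
time: 51.45
tcp_pos: [0.6541, 0.1064, 0.1084]
tool_rot: [0.002, -0.046, 0.999, 0.0]
force: [-1.0, -0.4, 6.2]
width: 0.0144
grip_force: 39.5
```

```bash
python3 -m pendant '[[[0,0,0.002,0,0,0,0.008],[0.0019,0.0073,0,0,0,0,0.008],[0.0006,0.0075,0,0,0,0,0.008],[-0.0006,0.0075,0,0,0,0,0.008],[-0.0019,0.0073,0,0,0,0,0.008],[-0.0031,0.0069,0,0,0,0,0.008],[-0.0042,0.0063,0,0,0,0,0.008],[-0.0052,0.0055,0,0,0,0,0.008],[-0.006,0.0045,0,0,0,0,0.008],[-0.0067,0.0035,0,0,0,0,0.008],[-0.0072,0.0023,0,0,0,0,0.008],[-0.0075,0.0011,0,0,0,0,0.008],[-0.0075,0,0,0,0,0,0.008],[0,0,0,0,0,0,0.008],[0,0,0,0,0,0,0.008]]]' 40
python3 -m pendant '[[[0,0,0,0,0,0,0.045],[0,0,0,0,0,0,0.045],[0,0,0,0,0,0,0.045],[0,0,0.05,0,0,0,0.045],[0,0,0.05,0,0,0,0.045],[0,0,0.05,0,0,0,0.045],[-0.03,-0.02,0.04,0,0,0,0.045],[-0.03,-0.02,0.04,0,0,0,0.045],[0,0,0,0,0,0,0.045],[0,0,0,0,0,0,0.045],[0,0,0,0,0,0,0.045]]]' >/dev/null
python3 - <<'E'
from lib import *
im,m,t=look("c3")
E
```

```text
time: 52.95
tcp_pos: [0.6171, 0.1652, 0.1106]
tool_rot: [0.012, -0.046, 0.999, -0.001]
force: [22.9, -3.2, -11.2]
width: 0.0078
grip_force: 11.1
t 54.05 tcp [0.549  0.1289 0.3314] yaxis yaw 1.6626 tilt z [-0.003 -0.    -1.   ] q6 -1.507 w 0.0451 F [-0.1 -1.  -1. ]
```

View pics/c3.png

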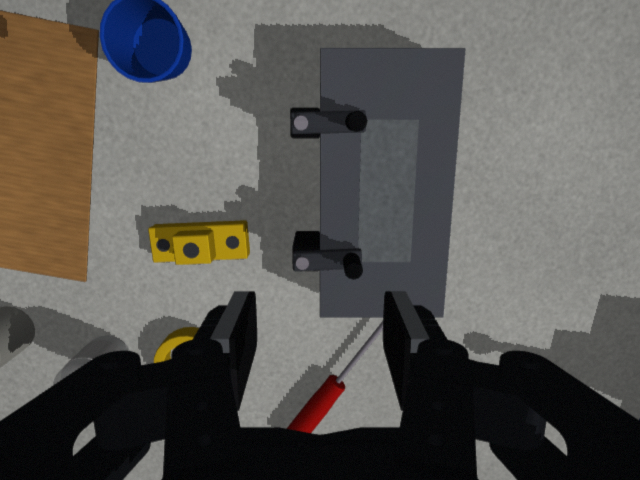

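Both bars lie across the lid: near knob at about (357,121), far at about (353,268). The far one slipped out of the grip near the end, so I'll measure both angles.

```bash
python3 - <<'E'
from lib import *
c=np.load("case.npy"); d=np.load("c3.npz"); m=dict(mtx=d["K"],world_from_camera=d["T"])
def tocase(p): d=p[:2]-c[:2]; u=np.array([np.cos(c[2]),np.sin(c[2])]); return np.array([d@u,d@[-u[1],u[0]]])
for n,s,uv in(("near",-1,(357,121)),("far",1,(353,270))):
    k=tocase(back(m,uv,.103)); v=k-[s*.062,-.077]; print(n,k.round(4),np.hypot(*v).round(4),np.arctan2(v[1],s*v[0]).round(3))
for s in(-1,1):
  for ph in(1.3,1.4,1.5,1.57,1.62):
    P=place(np.array([[s*.062+.045*s*np.cos(ph),-.077+.045*np.sin(ph),z] for z in(.072,.103)]),*c); print(s,ph,proj(m,P).round().tolist())
g=cv2.imread("pics/c3.png",0)
for n,(u,v) in(("near",(345,110)),("far",(335,240))):
    b=(g[v-10:v+45,u-5:u+35]<22).astype(np.uint8); n_,l,st,ce=cv2.connectedComponentsWithStats(b); i=1+np.argmax(st[1:,4]); print(n,st[i]+[u-5,v-10,0,0,0],ce[i]+[u-5,v-10])
E
```

```text
near [-0.0629 -0.0333] 0.0437 1.55
far [ 0.0587 -0.0338] 0.0434 1.646
-1 1.3 [[354.0, 108.0], [357.0, 106.0]]
-1 1.4 [[355.0, 113.0], [358.0, 112.0]]
-1 1.5 [[355.0, 118.0], [359.0, 118.0]]
-1 1.57 [[355.0, 122.0], [359.0, 122.0]]
-1 1.62 [[355.0, 125.0], [358.0, 125.0]]
1 1.3 [[350.0, 275.0], [353.0, 287.0]]
1 1.4 [[351.0, 270.0], [354.0, 282.0]]
1 1.5 [[352.0, 266.0], [355.0, 277.0]]
1 1.57 [[352.0, 262.0], [355.0, 274.0]]
1 1.62 [[352.0, 260.0], [355.0, 271.0]]
near [345 111  22  21 347] [355.39193084 120.7204611 ]
far [343 252  19  27 393] [351.96183206 265.1475827 ]
```

Near ≈1.55 rad, far ≈1.6 rad, lid closed, gripper clear. Handing in.

```bash
python3 -c "
from station import r
print(r.hand_in())"
```

```text
the job is handed in; nothing more can be done
None
```

All five aluminium housings are packed upright in bays 0–4, the lid is fully closed, and both turnbuttons are square across it (near about 1.55 rad, far about 1.6 rad). The job was handed in at about 54 s; no verdict was returned.

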